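# Scoop ice from the drop-front caddy into the steel bowl

## Robot

A 7-joint arm with a two-finger parallel gripper is mounted at the origin on a cart in front of the work surface, level with it; the furniture and walls round the work are solid. World frame = base frame: x ahead of the robot, y to its left, z up, the work surface at z = 0. Lengths are in m, angles in degrees, forces in N, time in s.
With the tool pointing down it reaches from about 0.425 to 0.875 m from the base axis. Payload 4.7 kg.
Tool frame: the origin (TCP) lies on the mounting face of the last link; the fingertips stand 182 mm ahead of it and the grasp point (between the pads) lies 164 mm ahead of it; z points along the fingers, x is the direction in which the jaws open and shut, and the axes are right-handed (so a half turn about z gives the same grasp; the last joint's range is limited). The gripper opens to 87 mm and grips with 3 to 60 N. Pads are 19 mm wide; open, the fingers measure 117 mm over their backs; the gripper's body (75 mm by 190 mm) begins 51 mm behind the grasp point.
Start: joints at [-71.499, 18.392, -4.016, 83.108, 1.295, 78.541, -3.26], TCP at [0.198, 0.619, 0.405] pointing down, gripper open.
Joint ranges: [-163.93, 163.93], [-17.29, 119.83], [-79.2, 71.16], [3.27, 140.29], [-89.18, 269.18], [5.43, 117.66], [-154.24, 154.24]. Speed limits (degrees/s): [147.25, 147.25, 180, 180, 180, 180, 180].

## Interface

Orientations are given as [roll, pitch, yaw] about the fixed x, y, z axes, in that order (R = Rz(yaw) Ry(pitch) Rx(roll)).
In Python, from cell import status, cams, env, outline_of, landmark_of gives the robot as it stands. The module is installed in compiled form; this text tells all that it offers.
- The arm moves only by the tool jog_arm, never from a script. Its argument "rows" is a list of rows, each a list of 7 numbers: the closure, from 0 (fully open) to 1 (shut), then the shift along the tool's x, y, z in m, then the turn, a rotation vector about the tool's x, y, z in degrees. A call has 1 to 12 rows; each row shifts and turns the commanded pose from where the row before left it, along the tool's axes as they then stand; what a row does not reach is not made up. A row lasts 1/12 s, in which the tool goes at most 41.7 mm and 7.16 degrees, less where a joint would pass 70% of its speed; a pose out of reach is approached as far as the arm can. A call with a gripper value outside its range is refused whole. The fingers move at their own pace and stop on an object; "grip_force" is the grip in N (left out, the last holds). Time passes only in rows, so rows that do not move let the fingers close. It gives the time, the measured TCP pose, the force and the opening at its end, in the units of the state.
- status.get_obs(): the state, without advancing time (a new reading comes with each control period).
- cams.read_camera(name): name is "scene" or "top" or "wrist"; returns (picture, depth): 480x640x3 uint8, red, green, blue; 480x640 float32, m along the optical axis (not along the pixel's ray), 0 where there is no reading.
- cams.camera_params(name): a dict with "vfov" (degrees; the focal length in pixels is half the picture's height over the tangent of half this angle, whatever the lens; pixels are square), "cx", "cy" (the principal point, pixels), "eye" and "attitude" of the camera in the world. Camera axes: x right, y up, looking along -z (the intrinsics and any distortion apply to the point x, -y, -z); pixel columns grow to the right and rows downward; lengths in m; the calibration is good to about 2 mm. A picture is of the moment at which its call begins: read the wrist's pose just before it. camera_params takes no time and is no camera call; for the wrist camera it gives the pose at the moment of the call.
- env.sign_off(): hands the job in, once; it reports no verdict.
Trained networks look in the newest picture that a camera, given by its name, has taken for a name from the list of things; names that differ only in an ending like _2 or _b are one class to them, and where a whole thing is asked for, a point or a joint stands for the part that bears it (a point fixed in the world has none). Each returns a list of dicts, best first, with "conf" (0 to 1); they miss things now and then, are a little off and sometimes report something else, mostly with a low value. They report only what shows in the picture. A call takes as long as a camera call.
- outline_of(camera, name): "pixels" (480x640 bool, what is visible of it) and "box" ([left, top, right, bottom] in pixels, round what is visible of it).
- landmark_of(camera, name): "position" ([row, column] in pixels: a listed point, or the origin of a listed thing).
The state is a dict: "time_s": time; "qpos": joint angles; "joint_velocities": joint speeds; "effort": joint torques, N m; "tool_pos": TCP position; "tool_rot": TCP orientation; "force": force on the tool from outside, world axes, zero at the start; "wrist_torque": the same for the moment, N m; "grip_width": finger opening in m.
Only numpy, scipy, OpenCV 4.12 (cv2) and the standard library are available. Lean on these libraries where they do the work, as an engineer would, in place of code of your own. Each camera call takes 0.05 s, during which the arm holds its last target. There are 200 camera calls.

## Task

Pull the front flap of the white ice caddy all the way down, scoop up ice with the scoop and tip at least three pieces into the empty steel bowl; then stand the scoop back on the worktop and push the flap shut again. Every piece must end up in the bowl or in the caddy, none spilt; touch the ice only with the scoop, never with the gripper. Leave the bowl standing where it is, and the other things alone.

Things in the scene. Friction and masses are not known exactly. Their poses are not given: they have to be found in the camera images.
- ice_caddy: white box 130 (x) x 132 (y), fixed, open front (-x) towards the robot; origin: centre of underside. Inside: flat floor at z=34, from x=-65 (front) to x=57 (back wall), y=-58 to 58; walls 8 thick, up to z=122. A clear hood (z=122 to 127) covers the rear, from x=-7 to x=65; the front part is open above
- flap (a joint): bottom-hinged blue front flap of the caddy, rad: 0 upright (shut), 1.57 lying level towards the robot (fully down). Stiff hinge: stays where left (about 1 N at the tab). Starts shut or ajar. Plate 128 wide, 8 thick, reaching 90 from the hinge axis; fully down, its inner face is level with the caddy's floor
- flap_hinge (a point): middle of the flap's hinge axis: caddy frame x=-69, y=0, z=30; the axis runs along the caddy's y
- flap_tab (a point): grip point of the black tab at the middle of the flap's upper edge, in the flap's plane, 122 from the hinge axis. The tab is 14 wide (along caddy y), 10 thick, 90 to 138 from the axis: pinch it from above, fingers closing along caddy y, and follow the arc; it may pivot in the fingers
- scoop: loose metal scoop, 120 g, on its flat bottom: 80 long (x) x 70 wide (y), floor 2 thick, bevelled to 0.5 at the front edge, walls 26 high at back and sides (sides 15 high near the front), top and front edge (x=40) open. Origin: centre of underside. Black handle, bar 16 wide (y) x 22, rises backwards at 62 degrees above level, from (-45,0,29) to (-76,0,87)
- scoop_grip (a point): grip point on the handle axis, 16 short of its upper end, scoop frame (-68.2, 0, 73): with the fingers closing along the scoop's y, the tool may point along the handle (fingers forward and 62 degrees down, 28 degrees from vertical)
- bowl: empty round steel bowl, 150 across the rim, 78 high, wall 4 thick, floor 5 thick, foot 68 across, 0.4 kg, loose; origin at the centre of its underside, z up
- ice0: pale blue ice piece (one of six alike), a squat barrel 20 in diameter and 18 high with bevelled ends, 12 g; origin at its middle. Starts upright on the caddy's floor
- ice1: pale blue ice piece (one of six alike), a squat barrel 20 in diameter and 18 high with bevelled ends, 12 g; origin at its middle. Starts upright on the caddy's floor
- ice2: pale blue ice piece (one of six alike), a squat barrel 20 in diameter and 18 high with bevelled ends, 12 g; origin at its middle. Starts upright on the caddy's floor
- ice3: pale blue ice piece (one of six alike), a squat barrel 20 in diameter and 18 high with bevelled ends, 12 g; origin at its middle. Starts upright on the caddy's floor
- ice4: pale blue ice piece (one of six alike), a squat barrel 20 in diameter and 18 high with bevelled ends, 12 g; origin at its middle. Starts upright on the caddy's floor
- ice5: pale blue ice piece (one of six alike), a squat barrel 20 in diameter and 18 high with bevelled ends, 12 g; origin at its middle. Starts upright on the caddy's floor
- rice_paddle: wooden rice paddle 183 x 104 x 5 lying on the worktop, bystander
- tongs: steel tongs 90 x 152 x 13 lying on the worktop, bystander
- dish_counter: small white dish with greens, 161 x 90 x 83, bystander
- label_tape: roll of tape 98 across, 25 high, bystander

How it is judged:
By the outcome, as a careful person would: the job done as asked, in the order asked, and still so for the second after the job is handed in, with the robot touching nothing.
It also fails if it takes over 72 s, if anything falls off the work surface, if the arm or the gripper's body presses on something with over 40 N, if the wrist force passes 120 N, or if a joint passes its speed limit or range.

## Working session

There is one attempt and no reset: what is moved stays moved. The work goes in short steps, Python scripts to look and compute and a tool call to move; the robot and the scene stay as the last step left them, time stands still between calls to the robot, and variables do not carry over. Pictures are saved under pics/ and viewed, about 8 in all and at most 12, crops included, and the job is handed in when it is done.

Besides the shell and the picture viewer there is one more tool, called after ">>>" in YAML: its name, and indented under it one key for each argument. jog_arm: Moves the arm, as the interface text tells. Its arguments: {"type":"object","properties":{"rows":{"type":"array"},"grip_force":{"type":"number"}},"required":["rows"]}

```bash
mkdir -p pics; cat > h.py <<'E'
import numpy as np, cv2
from cell import status, cams, env, outline_of, landmark_of
from scipy.spatial.transform import Rotation as R
def P(c):
    p=cams.camera_params(c); return p
def rot(a):
    a=np.array(a,float)
    if a.shape==(3,3): return a
    if a.size==4: return R.from_quat(a).as_matrix()
    return R.from_euler('xyz',a,degrees=True).as_matrix()
def ray(p,r,c):
    f=240/np.tan(np.radians(p['vfov']/2))
    return np.array([(c-p['cx'])/f,-(r-p['cy'])/f,-1.0])
def pt(p,r,c,d): return np.array(p['eye'])+rot(p['attitude'])@(ray(p,r,c)*d)
def atz(p,r,c,z):
    e=np.array(p['eye']); v=rot(p['attitude'])@ray(p,r,c); return e+v*(z-e[2])/v[2]
def proj(p,X):
    f=240/np.tan(np.radians(p['vfov']/2)); q=rot(p['attitude']).T@(np.array(X)-p['eye'])
    return p['cy']-f*q[1]/-q[2], p['cx']+f*q[0]/-q[2]
E
python3 - <<'E'
from h import *
print(status.get_obs())
ims=[]
for c in ['top','scene','wrist']:
    im,d=cams.read_camera(c); p=P(c); print(c,p); cv2.imwrite(f'pics/{c}0.png',im[:,:,::-1])
    if c=='wrist': continue
    for n in ['ice_caddy','flap_hinge','flap_tab','scoop','scoop_grip','bowl','ice0']:
        for l in landmark_of(c,n)[:6 if n=='ice0' else 1]:
            r,k=l['position']; dd=d[int(min(479,max(0,r))),int(min(639,max(0,k)))]
            print(c,n,round(l['conf'],2),np.round([r,k],1),pt(p,r,k,dd).round(4))
E
```

```text
{'time_s': 0.0, 'qpos': array([-71.50139004,  18.43997711,  -4.01509491,  83.17422008,
         1.29533519,  78.54058174,  -3.25960908]), 'joint_velocities': array([ 0.05543691, -0.03053765, -0.09529614, -0.03214602, -0.05933533,
       -0.05750921,  0.06274046]), 'effort': array([-1.85688377e-04, -4.91287208e+01, -4.03983174e-01, -3.12535286e+01,
       -6.39096508e-02,  4.36133821e-02,  1.92118378e-04]), 'tool_pos': array([0.1974971 , 0.61906012, 0.4036567 ]), 'tool_rot': array([1.79993832e+02, 1.09520029e-01, 7.23111623e+01]), 'force': array([ 0.10686344, -0.02026666, -0.18928681]), 'wrist_torque': array([ 0.01073514, -0.03401647, -0.00784606]), 'grip_width': 0.08699565208073237}
top {'vfov': 45.136603730925, 'cx': 324.7497836496858, 'cy': 248.39692581778152, 'eye': array([ 0.43394845, -0.01811871,  1.69509625]), 'attitude': array([  4.59036468,   0.72910219, -90.15365116])}
top ice_caddy 0.59 [221.8 318.3] [0.6443 0.0211 0.0375]
top flap_hinge 0.86 [239.3 321.7] [0.5936 0.0114 0.0363]
top flap_tab 0.77 [235.4 318.2] [0.6046 0.0214 0.0395]
top scoop 0.67 [261.5 420.3] [ 0.5307 -0.
[... 342 characters left out ...]
2264036,  0.98269003]), 'attitude': array([ 58.1645653 ,  -1.01281639, -47.41020418])}
scene ice_caddy 0.61 [259.9 336.2] [ 0.5824 -0.0281  0.0553]
scene flap_hinge 0.89 [259.2 324.6] [0.5783 0.0125 0.0408]
scene flap_tab 0.42 [259.3 335.3] [ 0.5761 -0.03    0.0612]
scene scoop 0.77 [322.4 388.6] [ 0.5185 -0.2678  0.0019]
scene scoop_grip 0.84 [309.1 371.7] [ 0.4524 -0.2578  0.0783]
scene bowl 0.93 [246.8 255.5] [0.4896 0.2124 0.0353]
scene ice0 0.38 [239.4 343.7] [0.6991 0.0431 0.0417]
wrist {'vfov': 59.09775495939008, 'cx': 323.3716923432986, 'cy': 236.13880827167796, 'eye': array([0.11792663, 0.6449919 , 0.38549938]), 'attitude': array([-1.75964148e+01, -4.75740659e-03,  7.22987913e+01])}
```

```bash
python3 - <<'E'
import cv2,numpy as np
a=cv2.imread('pics/top0.png')[180:330,180:480]; b=cv2.imread('pics/scene0.png')[180:380,200:500]
a=cv2.resize(a,(800,400),interpolation=3)[:, :]; 
cv2.imwrite('pics/topc.png',a); cv2.imwrite('pics/scenec.png',cv2.resize(b,(800,533),interpolation=3))
E
```

```text
(no output)
```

View pics/topc.png

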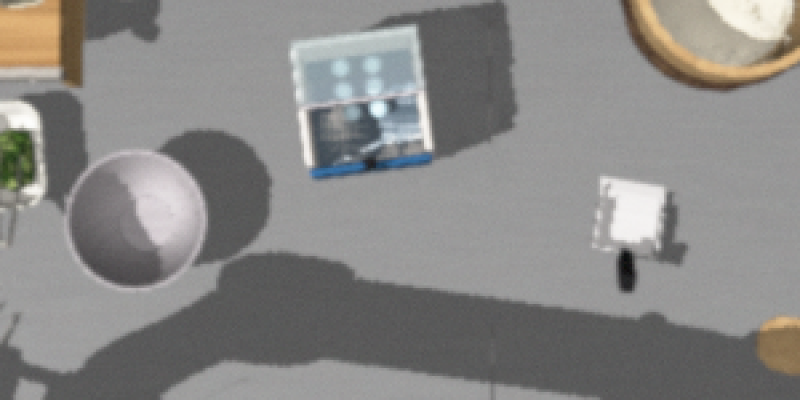

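View pics/scenec.png

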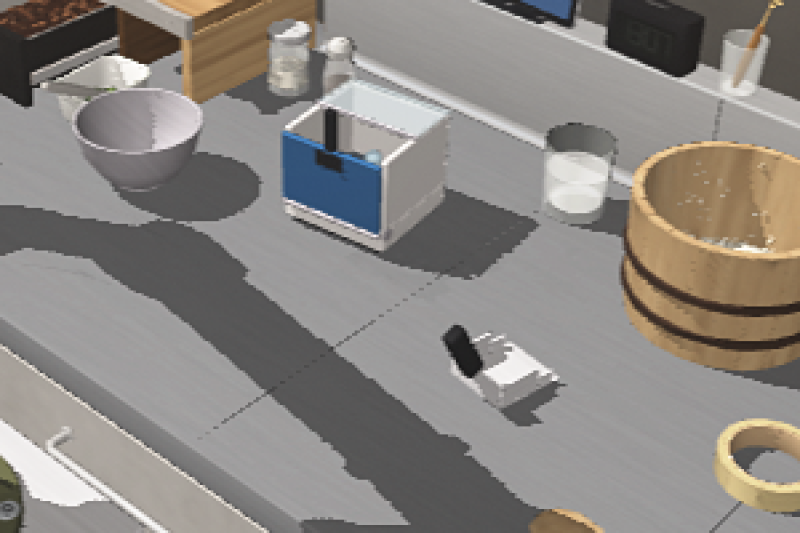

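The top and scene views show the caddy at about yaw +9°, with the flap looking nearly shut. The ice is bunched in two columns towards the rear, at crop pixels (341..378, 65..110). The scoop stands at (630,220) with its handle towards the robot, and the bowl is at (137,218). I'll move the wrist camera over the caddy for a close look.

```bash
cat >> h.py <<'E'
def pose():
    o=status.get_obs(); return np.array(o['tool_pos']),R.from_euler('xyz',o['tool_rot'],degrees=True)
def plan(pos,rpy,N,start=None,grasp=False):
    """print constant row (shift, turn) repeated N times; grasp: pos is of the grasp point"""
    p,r=start or pose(); r2=R.from_euler('xyz',rpy,degrees=True)
    pos=np.array(pos,float)
    if grasp: pos=pos-r2.apply([0,0,.164])
    w=(r.inv()*r2).as_rotvec(); D=r.inv().apply(pos-p)
    M=sum(R.from_rotvec(w/N*k).as_matrix() for k in range(N))
    d=np.linalg.solve(M,D)
    print(N,'x',np.round(d,4).tolist(),np.degrees(w/N).round(2).tolist(),'tcp',pos.round(4)); return pos,r2
E
python3 - <<'E'
from h import *
plan([.53,0.0,.42],[180,0,99.5],22)
E
```

```text
22 x [-0.0271, 0.0175, -0.0007] [0.0, -0.0, -1.24] tcp [0.53 0.   0.42]
```

>>> jog_arm:
  rows:
    - [0, -0.0271, 0.0175, -0.0007, 0, 0, -1.24]
    - [0, -0.0271, 0.0175, -0.0007, 0, 0, -1.24]
    - [0, -0.0271, 0.0175, -0.0007, 0, 0, -1.24]
    - [0, -0.0271, 0.0175, -0.0007, 0, 0, -1.24]
    - [0, -0.0271, 0.0175, -0.0007, 0, 0, -1.24]
    - [0, -0.0271, 0.0175, -0.0007, 0, 0, -1.24]
    - [0, -0.0271, 0.0175, -0.0007, 0, 0, -1.24]
    - [0, -0.0271, 0.0175, -0.0007, 0, 0, -1.24]
    - [0, -0.0271, 0.0175, -0.0007, 0, 0, -1.24]
    - [0, -0.0271, 0.0175, -0.0007, 0, 0, -1.24]
    - [0, -0.0271, 0.0175, -0.0007, 0, 0, -1.24]
    - [0, -0.0271, 0.0175, -0.0007, 0, 0, -1.24]

```text
time_s: 1.85
tool_pos: [0.3424, 0.2596, 0.4135]
tool_rot: [180.0, -0.1, 87.3]
force: [-0.5, 0.6, 0.4]
grip_width: 0.0865
```

>>> jog_arm:
  rows:
    - [0, -0.0271, 0.0175, -0.0007, 0, 0, -1.24]
    - [0, -0.0271, 0.0175, -0.0007, 0, 0, -1.24]
    - [0, -0.0271, 0.0175, -0.0007, 0, 0, -1.24]
    - [0, -0.0271, 0.0175, -0.0007, 0, 0, -1.24]
    - [0, -0.0271, 0.0175, -0.0007, 0, 0, -1.24]
    - [0, -0.0271, 0.0175, -0.0007, 0, 0, -1.24]
    - [0, -0.0271, 0.0175, -0.0007, 0, 0, -1.24]
    - [0, -0.0271, 0.0175, -0.0007, 0, 0, -1.24]
    - [0, -0.0271, 0.0175, -0.0007, 0, 0, -1.24]
    - [0, -0.0271, 0.0175, -0.0007, 0, 0, -1.24]
    - [0, 0, 0, 0, 0, 0, 0]

```text
time_s: 2.77
tool_pos: [0.5319, -0.0061, 0.4207]
tool_rot: [179.9, 0.3, 99.2]
force: [-1.0, -0.5, 0.2]
grip_width: 0.0868
```

```bash
python3 - <<'E'
from h import *
print(status.get_obs()['qpos'].round(1))
c='wrist'; p=P(c); im,d=cams.read_camera(c); cv2.imwrite('pics/w1.png',im[:,:,::-1]); np.savez('w1.npz',d=d,im=im,eye=p['eye'],att=p['attitude'])
print(p)
for n in ['ice_caddy','flap_hinge','flap_tab','ice0']:
    for l in landmark_of(c,n)[:8 if n=='ice0' else 1]:
        r,k=l['position']; z={'ice_caddy':0,'flap_hinge':.03,'flap_tab':.152,'ice0':.043}[n]
        print(n,round(l['conf'],2),np.round([r,k],1),'depth',pt(p,r,k,d[int(r),int(k)]).round(4),'atz',atz(p,r,k,z).round(4))
# mask of tab: depth points
o=outline_of(c,'flap')
if o:
    m=o[0]['pixels']; print('flap',o[0]['conf'],o[0]['box'])
    rr,cc=np.nonzero(m&(d>0)); X=np.array([pt(p,r,k,d[r,k]) for r,k in zip(rr,cc)])
    print(np.percentile(X,[1,10,50,90,99],axis=0).round(3))
E
```

```text
[-37.4   3.2  36.7  99.8  -1.7  77.5  98.8]
{'vfov': 59.09775495939008, 'cx': 323.3716923432986, 'cy': 236.13880827167796, 'eye': array([ 0.44939511, -0.01913977,  0.40115396]), 'attitude': array([-17.7265631 ,   0.27989449,  99.16466552])}
ice_caddy 0.9 [304.9 341.3] depth [0.5745 0.0118 0.1486] atz [0.648 0.03  0.   ]
flap_hinge 0.69 [250.7 341.8] depth [0.5778 0.0171 0.0309] atz [0.5781 0.0172 0.03  ]
flap_tab 0.73 [321.8 353.8] depth [0.5746 0.0189 0.1688] atz [0.5836 0.0216 0.152 ]
ice0 0.96 [322.3 323. ] depth [0.6422 0.0099 0.0527] atz [0.6476 0.0107 0.043 ]
ice0 0.66 [342.  359.5] depth [0.6585 0.0474 0.0505] atz [0.663  0.0489 0.043 ]
ice0 0.55 [322.9 355.6] depth [0.5749 0.0201 0.1692] atz [0.6432 0.0414 0.043 ]
flap 0.85 [263.4, 245.3, 430.7, 329.4]
[[ 0.567 -0.043  0.031]
 [ 0.569 -0.031  0.046]
 [ 0.575  0.017  0.099]
 [ 0.582  0.065  0.131]
 [ 0.586  0.078  0.169]]
```

View pics/w1.png

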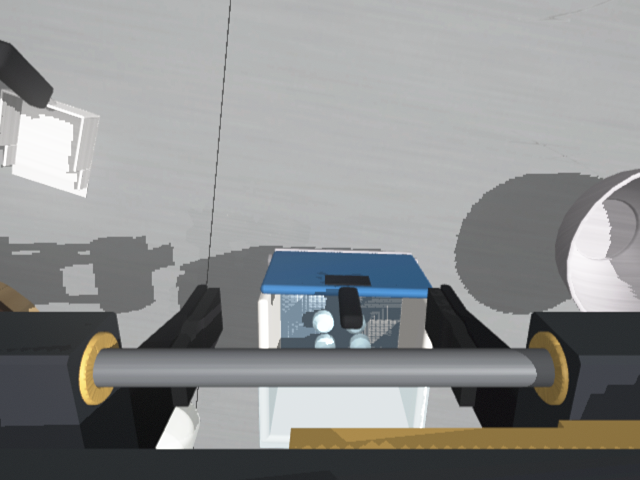

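```bash
python3 - <<'E'
from h import *
z=np.load('w1.npz'); d=z['d']; im=z['im'].astype(int); p=P('wrist')
rr,cc=np.mgrid[0:480,0:640]; 
f=240/np.tan(np.radians(p['vfov']/2))
v=np.stack([(cc-p['cx'])/f,-(rr-p['cy'])/f,-np.ones_like(d)],-1)*d[...,None]
X=v@rot(z['att']).T+z['eye']
# flap blue
blue=(im[...,2]-im[...,0]>60)&(d>0)&(rr<300)&(X[...,2]<.117)&(X[...,2]>.04)
Q=X[blue]; A=np.c_[Q[:,1],Q[:,2],np.ones(len(Q))]
s=np.linalg.lstsq(A,Q[:,0],rcond=None)[0]; e=Q[:,0]-A@s; k=abs(e)<.003
s=np.linalg.lstsq(A[k],Q[k,0],rcond=None)[0]
print('n',k.sum(),'yaw',np.degrees(np.arctan(-s[0])),'tilt(out +)',np.degrees(np.arctan(-s[1])),'x at y0 z30',s[1]*.03+s[2], 'std',(Q[k,0]-A[k]@s).std())
print('y range at z~.08', [np.percentile(Q[abs(Q[:,2]-zz)<.01,1],[.5,99.5]).round(4) for zz in (.05,.08,.11)])
# tab top
tab=(im.sum(-1)<130)&(X[...,2]>.155)&(X[...,2]<.19)&(abs(X[...,1]-.02)<.04)&(X[...,0]<.62)&(d>0)
Q=X[tab]; print('tab',len(Q),np.percentile(Q,[2,50,98],axis=0).round(4))
tab=(im.sum(-1)<130)&(X[...,2]>.12)&(X[...,2]<.155)&(abs(X[...,1]-.02)<.02)&(X[...,0]<.62)&(d>0)
Q=X[tab]; print('tab',len(Q),np.percentile(Q,[2,50,98],axis=0).round(4))
# wall tops
w=(abs(X[...,2]-.1225)<.004)&(abs(X[...,0]-.65)<.1)&(abs(X[...,1]-.02)<.1)&(d>0)
Q=X[w]; print('top z122',len(Q),np.percentile(Q,[1,50,99],axis=0).round(4))
cv2.imwrite('pics/w1c.png',cv2.resize(z['im'][240:350,250:440,::-1],(760,440),interpolation=2))
E
```

```text
n 4386 yaw 7.514621125900865 tilt(out +) 2.0745869345376966 x at y0 z30 0.5794712207995051 std 0.0002597231323565679
y range at z~.08 [array([-0.0424,  0.0786]), array([-0.0428,  0.0785]), array([-0.0435,  0.0786])]
tab 217 [[0.5706 0.0108 0.1555]
 [0.5719 0.015  0.1628]
 [0.5789 0.0225 0.1691]]
tab 365 [[0.5712 0.0109 0.1239]
 [0.5723 0.0163 0.1406]
 [0.5758 0.0226 0.1546]]
top z122 4092 [[ 0.5687 -0.0439  0.1187]
 [ 0.627   0.0098  0.1235]
 [ 0.7161  0.0926  0.1265]]
```

```bash
python3 - <<'E'
from h import *
s=plan([.575,.017,.225],[180,0,97.5],4,grasp=True)
s=plan([.575,.017,.152],[180,0,97.5],5,start=s,grasp=True)
E
```

```text
4 x [0.0022, 0.012, 0.0078] [-0.0, -0.01, 0.55] tcp [0.575 0.017 0.389]
5 x [0.0, -0.0, 0.0146] [0.0, 0.0, 0.0] tcp [0.575 0.017 0.316]
```

>>> jog_arm:
  rows:
    - [0, 0.0022, 0.012, 0.0078, 0, 0, 0.5]
    - [0, 0.0022, 0.012, 0.0078, 0, 0, 0.5]
    - [0, 0.0022, 0.012, 0.0078, 0, 0, 0.5]
    - [0, 0.0022, 0.012, 0.0078, 0, 0, 0.4]
    - [0, 0, 0, 0.0146, 0, 0, 0]
    - [0, 0, 0, 0.0146, 0, 0, 0]
    - [0, 0, 0, 0.0146, 0, 0, 0]
    - [0, 0, 0, 0.0146, 0, 0, 0]
    - [0, 0, 0, 0.0146, 0, 0, 0]
    - [0, 0, 0, 0, 0, 0, 0]

```text
time_s: 3.9
tool_pos: [0.5741, 0.0171, 0.3132]
tool_rot: [-179.7, -0.0, 97.8]
force: [-0.4, 0.3, 0.2]
grip_width: 0.0872
```

>>> jog_arm:
  rows:
    - [1, 0, 0, 0, 0, 0, 0]
    - [1, 0, 0, 0, 0, 0, 0]
    - [1, 0, 0, 0, 0, 0, 0]
    - [1, 0, 0, 0, 0, 0, 0]
    - [1, 0, 0, 0, 0, 0, 0]
    - [1, 0, 0, 0, 0, 0, 0]
    - [1, 0, 0, 0, 0, 0, 0]
    - [1, 0, 0, 0, 0, 0, 0]
  grip_force: 15

```text
time_s: 4.57
tool_pos: [0.5757, 0.0156, 0.3161]
tool_rot: [180.0, -0.0, 97.7]
force: [-0.2, -0.6, 0.1]
grip_width: 0.0415
```

```bash
python3 - <<'E'
from h import *
p,r=pose(); g=p+r.apply([0,0,.164]); print(g,status.get_obs()['force'])
H=np.array([.580,.0175,.03]); u=np.array([np.cos(np.radians(7.5)),np.sin(np.radians(7.5)),0])
th0=np.arctan2((H-g)@u,g[2]-H[2]); print(np.degrees(th0))
rr=np.hypot((H-g)@u,g[2]-H[2]);print(rr)
ths=np.linspace(th0,np.radians(91.5),23); 
tb=np.array([r.inv().apply(-u*rr*np.sin(t)+np.array([0,0,rr*np.cos(t)])) for t in ths])
print(np.diff(tb,axis=0)[:, 1:].round(4).tolist())
E
```

```text
[0.57569418 0.01560831 0.15206897] [-0.17537406 -0.63780151  0.0927626 ]
2.118671736784431
0.12215247536873984
[[-0.0086, 0.0006], [-0.0086, 0.0012], [-0.0085, 0.0018], [-0.0083, 0.0024], [-0.0081, 0.003], [-0.0079, 0.0036], [-0.0076, 0.0041], [-0.0073, 0.0047], [-0.0069, 0.0052], [-0.0066, 0.0056], [-0.0061, 0.0061], [-0.0057, 0.0065], [-0.0052, 0.0069], [-0.0047, 0.0073], [-0.0042, 0.0076], [-0.0036, 0.0079], [-0.0031, 0.0081], [-0.0025, 0.0083], [-0.0019, 0.0084], [-0.0013, 0.0086], [-0.0007, 0.0086], [-0.0001, 0.0087]]
```

>>> jog_arm:
  rows:
    - [1, 0, 0, 0, 0, 0, 0]
    - [1, 0, 0, 0, 0, 0, 0]
    - [1, 0, 0, 0, 0, 0, 0]
    - [1, 0, 0, 0, 0, 0, 0]
    - [1, 0, 0, 0, 0, 0, 0]
    - [1, 0, 0, 0, 0, 0, 0]
    - [1, 0, 0, 0, 0, 0, 0]
    - [1, 0, 0, 0, 0, 0, 0]

```text
time_s: 5.23
tool_pos: [0.5756, 0.0169, 0.3159]
tool_rot: [-180.0, -0.1, 97.8]
force: [-1.1, 4.9, 0.4]
grip_width: 0.014
```

>>> jog_arm:
  rows:
    - [1, 0, -0.0086, 0.0006, 0, 0, 0]
    - [1, 0, -0.0086, 0.0012, 0, 0, 0]
    - [1, 0, -0.0085, 0.0018, 0, 0, 0]
    - [1, 0, -0.0083, 0.0024, 0, 0, 0]
    - [1, 0, -0.0081, 0.003, 0, 0, 0]
    - [1, 0, -0.0079, 0.0036, 0, 0, 0]
    - [1, 0, -0.0076, 0.0041, 0, 0, 0]
    - [1, 0, -0.0073, 0.0047, 0, 0, 0]
    - [1, 0, -0.0069, 0.0052, 0, 0, 0]
    - [1, 0, -0.0066, 0.0056, 0, 0, 0]
    - [1, 0, -0.0061, 0.0061, 0, 0, 0]

```text
time_s: 6.15
tool_pos: [0.4922, 0.0057, 0.2781]
tool_rot: [179.8, -0.1, 97.7]
force: [1.2, 7.2, -0.7]
grip_width: 0.0141
```

>>> jog_arm:
  rows:
    - [1, 0, -0.0057, 0.0065, 0, 0, 0]
    - [1, 0, -0.0052, 0.0069, 0, 0, 0]
    - [1, 0, -0.0047, 0.0073, 0, 0, 0]
    - [1, 0, -0.0042, 0.0076, 0, 0, 0]
    - [1, 0, -0.0036, 0.0079, 0, 0, 0]
    - [1, 0, -0.0031, 0.0081, 0, 0, 0]
    - [1, 0, -0.0025, 0.0083, 0, 0, 0]
    - [1, 0, -0.0019, 0.0084, 0, 0, 0]
    - [1, 0, -0.0013, 0.0086, 0, 0, 0]
    - [1, 0, -0.0007, 0.0086, 0, 0, 0]
    - [1, 0, -0.0001, 0.0087, 0, 0, 0]
    - [1, 0, 0, 0, 0, 0, 0]

```text
time_s: 7.15
tool_pos: [0.4602, 0.0014, 0.1914]
tool_rot: [179.9, -0.1, 97.7]
force: [-0.2, 8.9, 1.9]
grip_width: 0.0137
```

```bash
python3 - <<'E'
from h import *
p,r=pose()
s=(p+np.array([0,0,.12]),r)
plan([.48,-.26,.40],[180,0,85],9,start=s)
E
```

```text
9 x [-0.0292, 0.0012, -0.0099] [0.01, -0.02, 1.41] tcp [ 0.48 -0.26  0.4 ]
```

>>> jog_arm:
  rows:
    - [0, 0, 0, 0, 0, 0, 0]
    - [0, 0, 0, 0, 0, 0, 0]
    - [0, 0, 0, 0, 0, 0, 0]
    - [0, 0, 0, -0.015, 0, 0, 0]
    - [0, 0, 0, -0.025, 0, 0, 0]
    - [0, 0, 0, -0.04, 0, 0, 0]
    - [0, 0, 0, -0.04, 0, 0, 0]

```text
time_s: 7.73
tool_pos: [0.4583, -0.0015, 0.3111]
tool_rot: [-179.8, 0.1, 97.6]
force: [1.0, 1.4, -0.5]
grip_width: 0.0523
```

>>> jog_arm:
  rows:
    - [0, -0.0292, 0.0012, -0.0099, 0, 0, 1.4]
    - [0, -0.0292, 0.0012, -0.0099, 0, 0, 1.4]
    - [0, -0.0292, 0.0012, -0.0099, 0, 0, 1.4]
    - [0, -0.0292, 0.0012, -0.0099, 0, 0, 1.4]
    - [0, -0.0292, 0.0012, -0.0099, 0, 0, 1.4]
    - [0, -0.0292, 0.0012, -0.0099, 0, 0, 1.4]
    - [0, -0.0292, 0.0012, -0.0099, 0, 0, 1.4]
    - [0, -0.0292, 0.0012, -0.0099, 0, 0, 1.4]
    - [0, -0.0292, 0.0012, -0.0099, 0, 0, 1.4]
    - [0, 0, 0, 0, 0, 0, 0]

```text
time_s: 8.57
tool_pos: [0.4774, -0.2693, 0.402]
tool_rot: [179.9, 0.4, 84.5]
force: [0.2, 0.2, -0.4]
grip_width: 0.0869
```

```bash
python3 - <<'E'
from h import *
c='wrist'; p=P(c); im,d=cams.read_camera(c); cv2.imwrite('pics/w2.png',im[:,:,::-1]); np.savez('w2.npz',d=d,im=im,eye=p['eye'],att=p['attitude'])
print(pose()[0],p['eye'],p['attitude'])
for n in ['scoop','scoop_grip','flap_tab','flap_hinge']:
    for l in landmark_of(c,n)[:1]:
        r,k=l['position']; z={'scoop':0.0,'scoop_grip':.073,'flap_tab':.03,'flap_hinge':.03}[n]
        print(n,round(l['conf'],2),np.round([r,k],1),'depth',pt(p,r,k,d[int(r),int(k)]).round(4),'atz',atz(p,r,k,z).round(4))
o=outline_of(c,'scoop'); m=o[0]['pixels']; print(o[0]['conf'],o[0]['box'])
rr,cc=np.nonzero(m&(d>0)); X=np.array([pt(p,r,k,d[r,k]) for r,k in zip(rr,cc)]); L=np.array(im)[rr,cc].astype(int).sum(1)
h=X[(L<150)&(X[:,2]>.035)]; print('handle',len(h),np.percentile(h,[1,50,99],axis=0).round(4))
for z0,z1 in((.035,.05),(.05,.065),(.065,.08),(.08,.11)):
    q=h[(h[:,2]>z0)&(h[:,2]<z1)]
    if len(q): print(z0,len(q),q.mean(0).round(4),np.percentile(q[:,1],[2,98]).round(4),np.percentile(q[:,0],[2,98]).round(4))
b=X[(L>=150)&(X[:,2]<.04)]
for z0,z1 in((-.01,.008),(.02,.032)):
    q=b[(b[:,2]>z0)&(b[:,2]<z1)]; 
    if len(q)>10: print('body',z0,len(q),cv2.minAreaRect((q[:,:2]*1000).astype(np.float32)))
E
```

```text
[ 0.47793443 -0.26636451  0.40078657] [ 0.39424273 -0.2609633   0.3824938 ] [-17.73520264   0.38722658  84.4588696 ]
scoop 0.67 [246.  337.2] depth [ 0.526  -0.2631  0.0024] atz [ 0.5268 -0.2631  0.    ]
scoop_grip 0.68 [193.1 351.1] depth [ 0.4574 -0.2495  0.0903] atz [ 0.4611 -0.2488  0.073 ]
flap_tab 0.27 [194.6 353. ] depth [ 0.4583 -0.2483  0.0913] atz [ 0.4718 -0.2457  0.03  ]
0.7 [295.3, 172.2, 385.3, 288.9]Traceback (most recent call last):
  File "<stdin>", line 10, in <module>
    return _quantile_unchecked(
        a, q, axis, out, overwrite_input, method, keepdims, weights)
    return _ureduce(a,
                    func=_quantile_ureduce_func,
    ...<5 lines>...
                    overwrite_input=overwrite_input,
                    method=method)
    r = func(a, **kwargs)
    result = _quantile(arr,
                       quantiles=q,
    ...<2 lines>...
                       out=out,
                       weights=wgt)
    slices_having_nans = np.isnan(arr[-1, ...])
                                  ~~~^^^^^^^^^
IndexError: index -1 is out of bounds for axis 0 with size 0
```

View pics/w2.png

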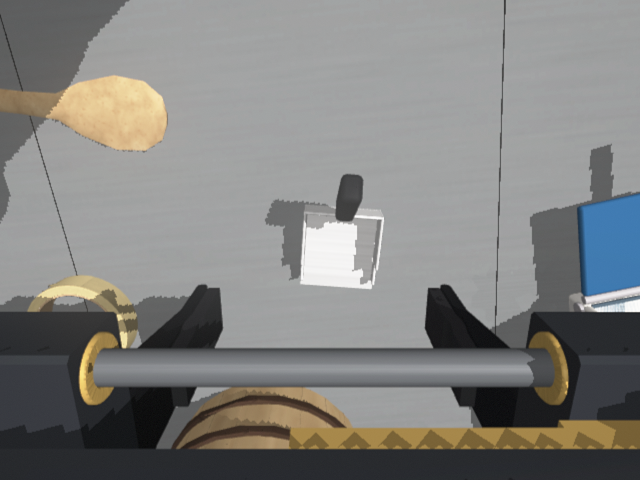

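The wrist view shows the flap lying level at the right. The scoop is at pixels (302..383, 175..288) with its handle towards the robot. I'll measure it from depth.

```bash
python3 - <<'E'
from h import *
z=np.load('w2.npz'); d=z['d']; im=z['im'].astype(int); p=P('wrist')
rr,cc=np.mgrid[0:480,0:640]; f=240/np.tan(np.radians(p['vfov']/2))
v=np.stack([(cc-p['cx'])/f,-(rr-p['cy'])/f,-np.ones_like(d)],-1)*d[...,None]
X=v@rot(z['att']).T+z['eye']
w=(rr>165)&(rr<292)&(cc>290)&(cc<395)&(d>0); L=im.sum(-1)
h=X[w&(X[...,2]>.035)]; print(len(h),np.percentile(h,[1,50,99],axis=0).round(4))
for z0,z1 in((.035,.05),(.05,.065),(.065,.08),(.08,.088),(.088,.11)):
    q=h[(h[:,2]>z0)&(h[:,2]<z1)]
    if len(q): print(z0,len(q),q.mean(0).round(4),'y',np.percentile(q[:,1],[2,98]).round(4),'x',np.percentile(q[:,0],[2,98]).round(4))
m=cv2.fitLine((h[:,:2]*1000).astype(np.float32),cv2.DIST_L2,0,.01,.01).ravel(); print('handle dir',np.degrees(np.arctan(m[1]/m[0])),m)
for z0,z1 in((.003,.035),(.02,.032)):
    q=X[w&(X[...,2]>z0)&(X[...,2]<z1)]; print('body',len(q),cv2.minAreaRect((q[:,:2]*1000).astype(np.float32)))
# flap plane
fl=(im[...,2]-im[...,0]>60)&(cc>570)&(d>0); q=X[fl]; print('flap',len(q),np.percentile(q,[1,50,99],axis=0).round(4))
A=np.c_[q[:,:2],np.ones(len(q))]; s=np.linalg.lstsq(A,q[:,2],rcond=None)[0]; print('slope',np.degrees(np.arctan(s[:2])))
E
```

```text
1036 [[ 0.4459 -0.2612  0.0391]
 [ 0.4605 -0.2513  0.0851]
 [ 0.4909 -0.2413  0.0922]]
0.035 81 [ 0.4861 -0.2568  0.0438] y [-0.2621 -0.2486] x [0.4691 0.4919]
0.05 116 [ 0.4796 -0.2549  0.0578] y [-0.2606 -0.2465] x [0.4634 0.4861]
0.065 127 [ 0.4709 -0.2538  0.0728] y [-0.2594 -0.2458] x [0.4519 0.4777]
0.08 390 [ 0.454  -0.2494  0.085 ] y [-0.2578 -0.2412] x [0.4459 0.4694]
0.088 322 [ 0.4595 -0.2498  0.09  ] y [-0.2568 -0.2429] x [0.4534 0.4654]
handle dir -11.908238 [ 9.7847933e-01 -2.0634490e-01  4.6314362e+02 -2.5123694e+02]
body 2907 ((510.73291015625, -258.2681884765625), (93.80897521972656, 121.55875396728516), 86.50538635253906)
body 616 ((507.1400451660156, -257.791015625), (70.00151824951172, 62.22568130493164), 79.79627990722656)
flap 5248 [[ 0.4959 -0.0536  0.0318]
 [ 0.5354 -0.0276  0.0348]
 [ 0.5795 -0.0015  0.0366]]
slope [0.2640413  0.17480746]
```

```bash
python3 - <<'E'
from h import *
G=np.array([.460,-.250,.073]); rpy=[152,0,79]; zt=R.from_euler('xyz',rpy,degrees=True).apply([0,0,1])
s=plan(G-zt*.075,rpy,8,grasp=True)
s=plan(G+zt*.004,rpy,6,start=s,grasp=True)
p=P('top'); C=np.array([.649,.0275]); a=np.radians(7.5); u=np.array([np.cos(a),np.sin(a)]); v=np.array([-u[1],u[0]])
for x,y in((341,68),(372,65),(343,88),(372,88),(378,107),(355,113)):
    q=atz(p,180+y/2.667,180+x/2.667,.05)[:2]-C; print((x,y),(q@u*1000).round(),(q@v*1000).round())
for q in((.645,.0104),(.661,.048)):
    q=np.array(q)-C; print((q@u*1000).round(),(q@v*1000).round())
E
```

```text
8 x [0.002, -0.0195, 0.0107] [-3.5, -0.2, 0.76] tcp [ 0.3499 -0.2286  0.284 ]
6 x [0.0, -0.0, 0.0132] [0.0, 0.0, 0.0] tcp [ 0.3863 -0.2357  0.2143]
(341, 68) 44.0 18.0
(372, 65) 42.0 -16.0
(343, 88) 22.0 18.0
(372, 88) 18.0 -13.0
(378, 107) -4.0 -16.0
(355, 113) -7.0 9.0
-6.0 -16.0
15.0 19.0
```

>>> jog_arm:
  rows:
    - [0.4, 0.002, -0.0195, 0.0107, -3.5, -0.2, 0.76]
    - [0.4, 0.002, -0.0195, 0.0107, -3.5, -0.2, 0.76]
    - [0.4, 0.002, -0.0195, 0.0107, -3.5, -0.2, 0.76]
    - [0.4, 0.002, -0.0195, 0.0107, -3.5, -0.2, 0.76]
    - [0.4, 0.002, -0.0195, 0.0107, -3.5, -0.2, 0.76]
    - [0.4, 0.002, -0.0195, 0.0107, -3.5, -0.2, 0.76]
    - [0.4, 0.002, -0.0195, 0.0107, -3.5, -0.2, 0.76]
    - [0.4, 0.002, -0.0195, 0.0107, -3.5, -0.2, 0.76]
    - [0.4, 0, 0, 0, 0, 0, 0]

```text
time_s: 9.62
tool_pos: [0.3451, -0.2289, 0.2802]
tool_rot: [152.7, -0.1, 78.6]
force: [-2.3, 1.0, -0.8]
grip_width: 0.0525
```

```bash
python3 - <<'E'
from h import *
print(status.get_obs()['qpos'].round(1),pose()[1].as_euler('xyz',degrees=True))
G=np.array([.460,-.250,.073]); rpy=[152,0,79]; zt=R.from_euler('xyz',rpy,degrees=True).apply([0,0,1])
s=plan(G+zt*.004,rpy,6,grasp=True)
E
```

```text
[  2.2 -17.2  28.9 134.5  -2.   34.9 111.9] [ 1.52685234e+02 -7.60668783e-02  7.86319095e+01]
6 x [0.0002, 0.0011, 0.013] [-0.11, 0.02, -0.06] tcp [ 0.3863 -0.2357  0.2143]
```

>>> jog_arm:
  rows:
    - [0.4, 0.0002, 0.001, 0.013, -0.1, 0, -0.05]
    - [0.4, 0.0002, 0.001, 0.013, -0.1, 0, -0.05]
    - [0.4, 0.0002, 0.001, 0.013, -0.1, 0, -0.05]
    - [0.4, 0.0002, 0.001, 0.013, -0.1, 0, -0.05]
    - [0.4, 0.0002, 0.001, 0.013, -0.1, 0, -0.05]
    - [0.4, 0.0002, 0.001, 0.013, -0.1, 0, -0.05]
    - [0.4, 0, 0, 0, 0, 0, 0]

```text
time_s: 10.2
tool_pos: [0.3942, -0.2352, 0.2189]
tool_rot: [151.8, 0.3, 79.5]
force: [-0.1, 0.1, 0.2]
grip_width: 0.0521
```

```bash
python3 - <<'E'
from h import *
print(status.get_obs()['qpos'].round(1),pose()[1].as_euler('xyz',degrees=True).round(2),status.get_obs()['force'])
G=np.array([.460,-.250,.073]); rpy=[152,0,79]; zt=R.from_euler('xyz',rpy,degrees=True).apply([0,0,1])
s=plan(G+zt*.004,rpy,1,grasp=True)
E
```

```text
[ -7.2  -3.7  38.3 133.4 -18.1  24.  126. ] [151.76   0.26  79.48] [-0.12560192  0.09632486  0.24496241]
1 x [-0.0019, -0.009, 0.0005] [0.25, 0.01, 0.55] tcp [ 0.3863 -0.2357  0.2143]
```

>>> jog_arm:
  rows:
    - [0.4, -0.001, -0.0045, 0.0003, 0.1, 0, 0.3]
    - [0.4, -0.001, -0.0045, 0.0003, 0.1, 0, 0.3]
    - [1, 0, 0, 0, 0, 0, 0]
    - [1, 0, 0, 0, 0, 0, 0]
    - [1, 0, 0, 0, 0, 0, 0]
    - [1, 0, 0, 0, 0, 0, 0]
    - [1, 0, 0, 0, 0, 0, 0]
    - [1, 0, 0, 0, 0, 0, 0]
    - [1, 0, 0, 0, 0, 0, 0]
    - [1, 0, 0, 0, 0, 0, 0]
    - [1, 0, 0, 0, 0, 0, 0]
  grip_force: 60

```text
time_s: 11.12
tool_pos: [0.3843, -0.2371, 0.2147]
tool_rot: [151.8, -0.1, 78.7]
force: [-0.8, 1.4, 2.9]
grip_width: 0.016
```

```bash
python3 - <<'E'
from h import *
o=status.get_obs(); print(o['grip_width'],o['force'],o['qpos'].round(1))
p,r=pose(); print('grasp',(p+r.apply([0,0,.164])).round(4),r.as_euler('xyz',degrees=True).round(1))
E
```

```text
0.015951635218396654 [-0.78666473  1.41969062  2.93196267] [ -6.4  -4.3  38.4 134.4 -18.4  23.6 126.4]
grasp [ 0.4604 -0.2522  0.0702] [ 1.518e+02 -1.000e-01  7.870e+01]
```

```bash
cat >> h.py <<'E'
C=np.array([.649,.0275,0]); A0=np.radians(7.5); U=np.array([np.cos(A0),np.sin(A0),0]); V=np.array([-U[1],U[0],0])
GS=np.array([-.067,0,.0702]); R0=151.8
def edge_target(E,yaw,n):
    """tcp pose for scoop front-edge at E (world), scoop heading yaw, nose down n deg -> grasp point, rpy"""
    q=GS-np.array([.040,0,0]); t=np.radians(n)
    loc=np.array([q[0]*np.cos(t)+q[2]*np.sin(t),0,-q[0]*np.sin(t)+q[2]*np.cos(t)])
    g=np.array(E)+R.from_euler('z',yaw,degrees=True).apply(loc)
    return g,[R0+n,0,90+yaw]
def cad(x,y,z): return C+U*x+V*y+np.array([0,0,z])
def edge_now():
    p,r=pose(); g=p+r.apply([0,0,.164]); e=r.as_euler('xyz',degrees=True); 
    if e[0]<0: e[0]+=360
    n=e[0]-R0; E=g-(edge_target([0,0,0],e[2]-90,n)[0]); q=E-C
    print('edge caddy',(np.array([q@U,q@V,E[2]])*1000).round(1),'world',E.round(4),'n',n.round(2),'yaw',(e[2]-90).round(2),'pitch',e[1].round(2)); o=status.get_obs(); print('F',o['force'].round(1),'T',o['wrist_torque'].round(2),'q',o['qpos'].round(1),'t',o['time_s'],o['grip_width'].round(4))
def go(E,yaw,n,N,start=None):
    g,rpy=edge_target(E,yaw,n); return plan(g,rpy,N,start=start,grasp=True)
E
python3 - <<'E'
from h import *
edge_now()
p,r=pose(); 
E1=np.array([.58,-.26,.09]); s=go(E1,-11,20,5)
s=go(cad(-.085,.001,.10),7.5,28,11,start=s)
E
```

```text
edge caddy [-122.2 -287.2    0. ] world [ 0.5653 -0.2732  0.    ] n -0.02 yaw -11.33 pitch -0.08Traceback (most recent call last):
  File "<stdin>", line 2, in <module>
  File "h.py", line 44, in edge_now
    print('edge caddy',(np.array([q@U,q@V,E[2]])*1000).round(1),'world',E.round(4),'n',n.round(2),'yaw',(e[2]-90).round(2),'pitch',e[1].round(2)); o=status.get_obs(); print('F',o['force'].round(1),'T',o['wrist_torque'].round(2),'q',o['qpos'].round(1),'t',o['time_s'],o['grip_width'].round(4))
                                                                                                                                                                                                                                                                           ^^^^^^^^^^^^^^^^^^^^^
AttributeError: 'float' object has no attribute 'round'
```

```bash
sed -i "s/o\['grip_width'\].round(4)/round(o['grip_width'],4)/" h.py
python3 - <<'E'
from h import *
edge_now()
E1=np.array([.58,-.26,.09]); s=go(E1,-11,20,5)
s=go(cad(-.085,.001,.10),7.5,28,11,start=s)
E
```

```text
edge caddy [-122.2 -287.2    0. ] world [ 0.5653 -0.2732  0.    ] n -0.02 yaw -11.33 pitch -0.08
F [-0.8  1.4  2.9] T [0.21 0.53 0.04] q [ -6.4  -4.3  38.4 134.4 -18.4  23.6 126.4] t 11.1167 0.016
5 x [0.0031, 0.0279, -0.0197] [4.0, 0.0, -0.07] tcp [ 0.4819 -0.2409  0.3549]
11 x [0.0229, 0.0011, -0.0019] [0.72, 0.12, -1.68] tcp [0.503  0.0093 0.3762]
```

>>> jog_arm:
  rows:
    - [1, 0, 0.007, -0.0132, 0, 0, 0]
    - [1, 0.003, 0.0279, -0.0197, 4, 0, -0.07]
    - [1, 0.003, 0.0279, -0.0197, 4, 0, -0.07]
    - [1, 0.003, 0.0279, -0.0197, 4, 0, -0.07]
    - [1, 0.003, 0.0279, -0.0197, 4, 0, -0.07]
    - [1, 0.003, 0.0279, -0.0197, 4, 0, -0.07]
    - [1, 0, 0, 0, 0, 0, 0]

```text
time_s: 11.7
tool_pos: [0.4876, -0.2406, 0.3746]
tool_rot: [171.4, 0.2, 79.2]
force: [1.2, -0.9, -0.9]
grip_width: 0.0158
```

```bash
python3 - <<'E'
from h import *
edge_now()
s=go(cad(-.085,.001,.09),7.5,28,11)
s=go(cad(-.080,.001,.038),7.5,26,5,start=s)
E
```

```text
edge caddy [ -98.3 -277.2  110.5] world [ 0.5877 -0.2602  0.1105] n 19.56 yaw -10.77 pitch 0.19
F [ 1.2 -0.9 -0.9] T [ 0.06  0.08 -0.02] q [ -5.2   2.9  30.5 105.4  -3.8  63.7 105.8] t 11.7 0.0158
11 x [0.0229, 0.0004, 0.0007] [0.76, 0.14, -1.66] tcp [0.503  0.0093 0.3662]
5 x [0.0, -0.0011, 0.0108] [-0.4, 0.0, 0.0] tcp [0.4985 0.0087 0.3119]
```

>>> jog_arm:
  rows:
    - [1, 0.0229, 0.0004, 0.0007, 0.76, 0.14, -1.66]
    - [1, 0.0229, 0.0004, 0.0007, 0.76, 0.14, -1.66]
    - [1, 0.0229, 0.0004, 0.0007, 0.76, 0.14, -1.66]
    - [1, 0.0229, 0.0004, 0.0007, 0.76, 0.14, -1.66]
    - [1, 0.0229, 0.0004, 0.0007, 0.76, 0.14, -1.66]
    - [1, 0.0229, 0.0004, 0.0007, 0.76, 0.14, -1.66]
    - [1, 0.0229, 0.0004, 0.0007, 0.76, 0.14, -1.66]
    - [1, 0.0229, 0.0004, 0.0007, 0.76, 0.14, -1.66]
    - [1, 0.0229, 0.0004, 0.0007, 0.76, 0.14, -1.66]
    - [1, 0.0229, 0.0004, 0.0007, 0.76, 0.14, -1.66]
    - [1, 0.0229, 0.0004, 0.0007, 0.76, 0.14, -1.66]
    - [1, 0, 0, 0, 0, 0, 0]

```text
time_s: 12.7
tool_pos: [0.4979, 0.0156, 0.3611]
tool_rot: [-179.7, -0.4, 97.9]
force: [0.7, 0.5, -1.1]
grip_width: 0.0155
```

```bash
python3 - <<'E'
from h import *
c='wrist'; p=P(c); im,d=cams.read_camera(c); cv2.imwrite('pics/w3.png',im[:,:,::-1]); np.savez('w3.npz',d=d,im=im,eye=p['eye'],att=p['attitude'])
edge_now()
for n in ['ice_caddy','flap_hinge','ice0']:
    for l in landmark_of(c,n)[:8 if n=='ice0' else 1]:
        r,k=l['position']; z={'ice_caddy':0,'flap_hinge':.03,'ice0':.043}[n]
        q=atz(p,r,k,z)-C; print(n,round(l['conf'],2),np.round([r,k]),atz(p,r,k,z).round(4),'cad',(q@U*1000).round(1),(q@V*1000).round(1))
s=go(cad(-.080,.001,.040),7.5,26,6)
E
```

```text
edge caddy [-91.6   6.3  84.5] world [0.5574 0.0218 0.0845] n 28.46 yaw 7.68 pitch -0.28
F [-0.1 -0.1 -1.5] T [-0.06  0.06  0.07] q [-20.3   1.3  16.2 108.1  -0.7  71.   93.7] t 12.75 0.0156
ice0 0.85 [415. 291.] [0.6686 0.0143 0.043 ] cad 17.7 -15.7
ice0 0.68 [390. 327.] [0.6395 0.0409 0.043 ] cad -7.6 14.5
6 x [-0.0, -0.0001, 0.0079] [-0.4, -0.03, -0.04] tcp [0.4985 0.0087 0.3139]
```

View pics/w3.png

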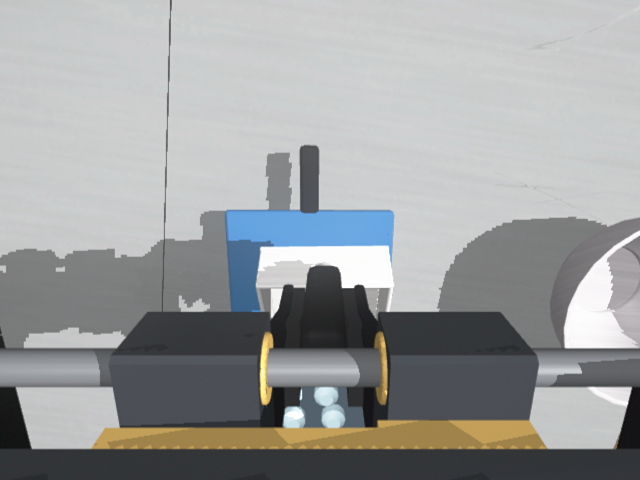

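>>> jog_arm:
  rows:
    - [1, -0.0001, -0.0001, 0.0079, -0.4, 0, 0]
    - [1, -0.0001, -0.0001, 0.0079, -0.4, 0, 0]
    - [1, -0.0001, -0.0001, 0.0079, -0.4, 0, 0]
    - [1, -0.0001, -0.0001, 0.0079, -0.4, 0, 0]
    - [1, -0.0001, -0.0001, 0.0079, -0.4, 0, 0]
    - [1, -0.0001, -0.0001, 0.0079, -0.4, 0, 0]
    - [1, 0, 0, 0, 0, 0, 0]

```text
time_s: 13.48
tool_pos: [0.4976, 0.0086, 0.3119]
tool_rot: [178.0, -0.2, 97.3]
force: [-0.4, 0.1, -1.9]
grip_width: 0.0156
```

```bash
python3 - <<'E'
from h import *
edge_now()
s=go(cad(-.040,.000,.038),7.5,8,8)
E
```

```text
edge caddy [-81.7   1.4  37.8] world [0.5678 0.0182 0.0378] n 26.16 yaw 7.29 pitch -0.23
F [-0.4  0.1 -1.9] T [-0.05  0.14 -0.01] q [-19.9   2.8  16.5 112.5  -1.3  62.8  94.4] t 13.4833 0.0156
8 x [-0.0001, -0.0057, 0.0035] [-2.27, -0.02, -0.03] tcp [0.4578 0.0023 0.2763]
```

>>> jog_arm:
  rows:
    - [1, -0.0001, -0.0057, 0.0035, -2.27, 0, 0]
    - [1, -0.0001, -0.0057, 0.0035, -2.27, 0, 0]
    - [1, -0.0001, -0.0057, 0.0035, -2.27, 0, 0]
    - [1, -0.0001, -0.0057, 0.0035, -2.27, 0, 0]
    - [1, -0.0001, -0.0057, 0.0035, -2.27, 0, 0]
    - [1, -0.0001, -0.0057, 0.0035, -2.27, 0, 0]
    - [1, -0.0001, -0.0057, 0.0035, -2.27, 0, 0]
    - [1, -0.0001, -0.0057, 0.0035, -2.27, 0, 0]
    - [1, 0, 0, 0, 0, 0, 0]

```text
time_s: 14.23
tool_pos: [0.4574, 0.0027, 0.2774]
tool_rot: [159.7, -0.3, 97.3]
force: [-0.8, 0.1, -1.4]
grip_width: 0.0155
```

```bash
python3 - <<'E'
from h import *
edge_now()
s=go(cad(-.022,.000,.034),7.5,1,4)
s=go(cad(.020,.000,.0325),7.5,0.5,7,start=s)
E
```

```text
edge caddy [-40.    0.6  39.3] world [0.6092 0.0229 0.0393] n 7.93 yaw 7.29 pitch -0.26
F [-0.8  0.1 -1.4] T [-0.05  0.65  0.04] q [-19.6  -6.8  15.9 127.2   0.5  39.2  93.4] t 14.2333 0.0155
4 x [-0.0001, -0.0047, 0.005] [-1.73, -0.04, -0.07] tcp [0.448  0.001  0.2519]
7 x [0.0, 0.0049, 0.003] [-0.07, 0.0, 0.0] tcp [0.4878 0.0063 0.2488]
```

>>> jog_arm:
  rows:
    - [1, -0.0001, -0.0047, 0.005, -1.73, 0, 0]
    - [1, -0.0001, -0.0047, 0.005, -1.73, 0, 0]
    - [1, -0.0001, -0.0047, 0.005, -1.73, 0, 0]
    - [1, -0.0001, -0.0047, 0.005, -1.73, 0, 0]
    - [1, 0, 0, 0, 0, 0, 0]

```text
time_s: 14.65
tool_pos: [0.449, 0.0014, 0.252]
tool_rot: [152.8, -0.2, 97.3]
force: [0.1, 0.1, -0.3]
grip_width: 0.0158
```

```bash
python3 - <<'E'
from h import *
edge_now()
s=go(cad(.020,.000,.0325),7.5,0.5,8)
E
```

```text
edge caddy [-21.    0.2  34.1] world [0.6281 0.025  0.0341] n 1.02 yaw 7.3 pitch -0.23
F [ 0.1  0.1 -0.3] T [-0.05  0.54  0.02] q [-19.5  -7.8  16.2 132.6  -0.   27.8  94.3] t 14.65 0.0158
8 x [-0.0, 0.0042, 0.0026] [-0.06, -0.01, -0.04] tcp [0.4878 0.0063 0.2488]
```

>>> jog_arm:
  rows:
    - [1, 0, 0.0042, 0.0027, 0, 0, 0]
    - [1, 0, 0.0042, 0.0027, 0, 0, 0]
    - [1, 0, 0.0042, 0.0027, 0, 0, 0]
    - [1, 0, 0.0042, 0.0027, 0, 0, 0]
    - [1, 0, 0.0042, 0.0027, 0, 0, 0]
    - [1, 0, 0.0042, 0.0026, 0, 0, 0]
    - [1, 0, 0.0042, 0.0026, 0, 0, 0]
    - [1, 0, 0.0042, 0.0026, 0, 0, 0]

```text
time_s: 15.32
tool_pos: [0.4901, 0.0069, 0.2504]
tool_rot: [152.6, -0.2, 97.3]
force: [-7.0, 0.3, 8.0]
grip_width: 0.0158
```

```bash
python3 - <<'E'
from h import *
edge_now()
s=go(cad(.055,.000,.0315),7.5,0.5,8)
c='scene'; im,d=cams.read_camera(c); cv2.imwrite('pics/s4.png',cv2.resize(im[210:300,280:400,::-1],(720,540),interpolation=2))
E
```

```text
edge caddy [21.3  0.4 33.1] world [0.67   0.0306 0.0331] n 0.79 yaw 7.33 pitch -0.24
F [-7.   0.3  8. ] T [0.02 0.62 0.13] q [-20.4  -2.1  17.2 127.9  -3.5  26.8  96.9] t 15.3167 0.0158
8 x [-0.0, 0.0035, 0.0022] [-0.04, -0.02, -0.03] tcp [0.5225 0.0108 0.2478]
```

>>> jog_arm:
  rows:
    - [1, 0, 0.0038, 0.002, 0, 0, 0]
    - [1, 0, 0.0038, 0.002, 0, 0, 0]
    - [1, 0, 0.0038, 0.002, 0, 0, 0]
    - [1, 0, 0.0038, 0.002, 0, 0, 0]
    - [1, 0, 0.0038, 0.002, 0, 0, 0]
    - [1, 0, 0.0038, 0.002, 0, 0, 0]
    - [1, 0, 0.0038, 0.002, 0, 0, 0]
    - [1, 0, 0.0038, 0.002, 0, 0, 0]
    - [1, 0, 0, 0, 0, 0, 0]

```text
time_s: 16.12
tool_pos: [0.5241, 0.0114, 0.2503]
tool_rot: [152.6, -0.2, 97.4]
force: [-6.1, -0.3, 7.4]
grip_width: 0.0151
```

```bash
python3 - <<'E'
from h import *
edge_now()
im,d=cams.read_camera('top'); a=cv2.resize(im[185:250,280:360,::-1],(400,325),interpolation=2)
im,d=cams.read_camera('scene'); b=cv2.resize(im[205:285,290:390,::-1],(400,325),interpolation=2)
cv2.imwrite('pics/s5.png',np.hstack([a,b]))
E
```

```text
edge caddy [55.5  0.5 33. ] world [0.704  0.0353 0.033 ] n 0.82 yaw 7.37 pitch -0.23
F [-6.1 -0.3  7.4] T [0.1  0.5  0.25] q [-20.5   2.4  17.4 123.7  -6.2  26.9  98.9] t 16.1167 0.0151
```

View pics/s5.png

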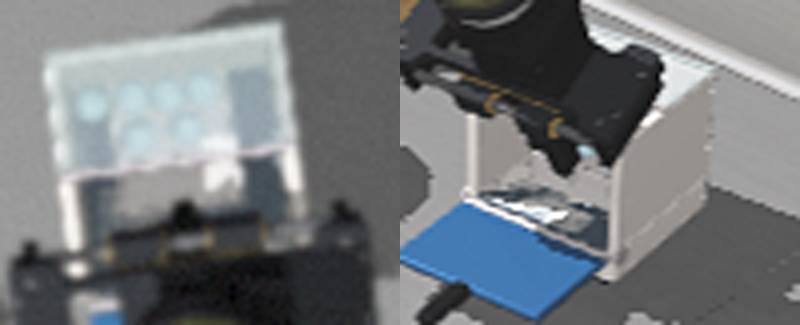

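```bash
python3 - <<'E'
from h import *
s=go(cad(.0565,.000,.036),7.5,-2,2)
s=go(cad(.054,.000,.053),7.5,-12,8,start=s)
E
```

```text
2 x [-0.0002, -0.0056, 0.0005] [-1.39, -0.07, -0.11] tcp [0.5148 0.0098 0.2442]
8 x [-0.0, -0.0051, -0.0005] [-1.25, 0.0, 0.0] tcp [0.4794 0.0052 0.2247]
```

>>> jog_arm:
  rows:
    - [1, -0.0002, -0.0056, 0.0005, -1.39, 0, 0]
    - [1, -0.0002, -0.0056, 0.0005, -1.39, 0, 0]
    - [1, 0, -0.0051, -0.0005, -1.25, 0, 0]
    - [1, 0, -0.0051, -0.0005, -1.25, 0, 0]
    - [1, 0, -0.0051, -0.0005, -1.25, 0, 0]
    - [1, 0, -0.0051, -0.0005, -1.25, 0, 0]
    - [1, 0, -0.0051, -0.0005, -1.25, 0, 0]
    - [1, 0, -0.0051, -0.0005, -1.25, 0, 0]
    - [1, 0, -0.0051, -0.0005, -1.25, 0, 0]
    - [1, 0, -0.0051, -0.0005, -1.25, 0, 0]
    - [1, 0, 0, 0, 0, 0, 0]

```text
time_s: 17.13
tool_pos: [0.4777, 0.0048, 0.2225]
tool_rot: [139.9, -0.2, 97.3]
force: [-0.3, -1.1, -1.5]
grip_width: 0.0154
```

```bash
python3 - <<'E'
from h import *
edge_now()
im,d=cams.read_camera('top'); a=cv2.resize(im[185:250,280:360,::-1],(400,325),interpolation=2)
im,d=cams.read_camera('scene'); b=cv2.resize(im[205:285,290:390,::-1],(400,325),interpolation=2)
cv2.imwrite('pics/s6.png',np.hstack([a,b]))
s=go(cad(.045,.000,.072),7.5,-12,5)
E
```

```text
edge caddy [51.9 -0.5 50.3] world [0.7005 0.0337 0.0503] n -11.85 yaw 7.27 pitch -0.23
F [-0.3 -1.1 -1.5] T [-0.13  1.1  -0.08] q [-22.1  -2.8  19.5 135.8 -19.7   7.3 113.5] t 17.1333 0.0154
5 x [0.0, 0.0015, -0.0042] [-0.05, -0.01, -0.06] tcp [0.4704 0.004  0.2437]
```

View pics/s6.png

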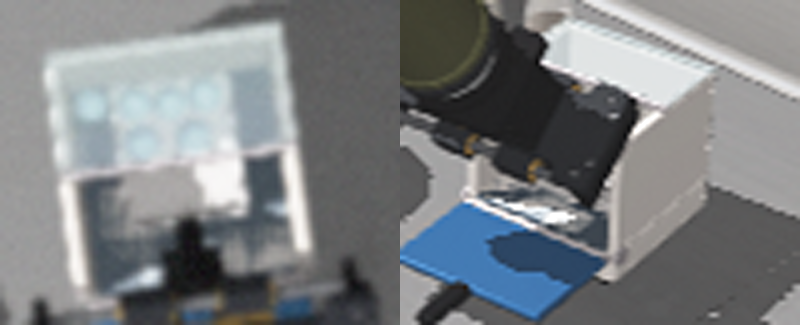

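```bash
python3 - <<'E'
from h import *
s=go(cad(.045,.000,.072),7.5,-10,4)
s=go(cad(-.014,.000,.082),7.5,-4,14,start=s)
s=go(cad(-.014,.000,.175),7.5,-3,9,start=s)
E
```

```text
4 x [0.0, 0.0042, -0.0058] [0.44, -0.02, -0.07] tcp [0.4765 0.0048 0.2514]
14 x [0.0, -0.001, -0.0035] [0.43, -0.0, 0.0] tcp [ 4.378e-01 -3.000e-04  2.833e-01]
9 x [0.0, 0.006, -0.0089] [0.11, 0.0, 0.0] tcp [4.413e-01 2.000e-04 3.798e-01]
```

>>> jog_arm:
  rows:
    - [1, 0, 0.0042, -0.0058, 0.44, 0, 0]
    - [1, 0, 0.0042, -0.0058, 0.44, 0, 0]
    - [1, 0, 0.0042, -0.0058, 0.44, 0, 0]
    - [1, 0, 0.0042, -0.0058, 0.44, 0, 0]
    - [1, 0, -0.001, -0.0035, 0.43, 0, 0]
    - [1, 0, -0.001, -0.0035, 0.43, 0, 0]
    - [1, 0, -0.001, -0.0035, 0.43, 0, 0]
    - [1, 0, -0.001, -0.0035, 0.43, 0, 0]
    - [1, 0, -0.001, -0.0035, 0.43, 0, 0]
    - [1, 0, -0.001, -0.0035, 0.43, 0, 0]
    - [1, 0, -0.001, -0.0035, 0.43, 0, 0]
    - [1, 0, 0, 0, 0, 0, 0]

```text
time_s: 18.23
tool_pos: [0.456, 0.0018, 0.2676]
tool_rot: [144.7, -0.2, 97.3]
force: [0.2, -0.1, -2.0]
grip_width: 0.0156
```

```bash
python3 - <<'E'
from h import *
edge_now()
s=go(cad(-.014,.000,.085),7.5,-4,8)
E
```

```text
edge caddy [14.9 -0.4 77.3] world [0.6638 0.0291 0.0773] n -7.1 yaw 7.31 pitch -0.24
F [ 0.2 -0.1 -2. ] T [-0.13  1.   -0.02] q [-15.   -9.8  11.9 134.1  -2.6  20.4  96.7] t 18.2333 0.0156
8 x [0.0, -0.0006, -0.0032] [0.39, -0.01, -0.04] tcp [ 4.378e-01 -3.000e-04  2.863e-01]
```

>>> jog_arm:
  rows:
    - [1, 0, -0.0006, -0.0032, 0.39, 0, 0]
    - [1, 0, -0.0006, -0.0032, 0.39, 0, 0]
    - [1, 0, -0.0006, -0.0032, 0.39, 0, 0]
    - [1, 0, -0.0006, -0.0032, 0.39, 0, 0]
    - [1, 0, -0.0006, -0.0032, 0.39, 0, 0]
    - [1, 0, -0.0006, -0.0032, 0.39, 0, 0]
    - [1, 0, -0.0006, -0.0032, 0.39, 0, 0]
    - [1, 0, -0.0006, -0.0032, 0.39, 0, 0]
    - [1, 0, 0, 0, 0, 0, 0]

```text
time_s: 18.98
tool_pos: [0.4381, -0.0006, 0.2863]
tool_rot: [147.8, -0.2, 97.3]
force: [-0.6, -0.1, -1.3]
grip_width: 0.0158
```

```bash
python3 - <<'E'
from h import *
edge_now()
im,d=cams.read_camera('top'); a=cv2.resize(im[185:250,280:360,::-1],(400,325),interpolation=2)
im,d=cams.read_camera('scene'); b=cv2.resize(im[205:285,290:390,::-1],(400,325),interpolation=2)
cv2.imwrite('pics/s7.png',np.hstack([a,b]))
s=go(cad(-.014,.000,.175),7.5,-3,9)
E
```

```text
edge caddy [-13.7  -0.4  85. ] world [0.6354 0.0253 0.085 ] n -4.01 yaw 7.31 pitch -0.23
F [-0.6 -0.1 -1.3] T [-0.09  0.99  0.01] q [-13.6 -13.4  10.4 133.7  -0.5  27.4  94.8] t 18.9833 0.0158
9 x [0.0001, 0.0058, -0.0087] [0.11, -0.01, -0.03] tcp [4.413e-01 2.000e-04 3.798e-01]
```

View pics/s7.png

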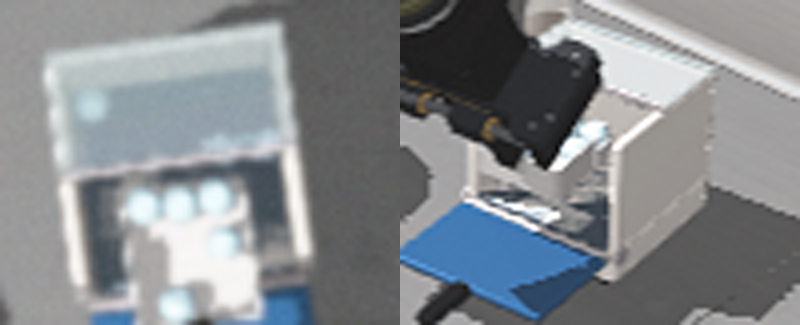

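>>> jog_arm:
  rows:
    - [1, 0, 0.002, -0.0032, 0, 0, 0]
    - [1, 0, 0.004, -0.0065, 0, 0, 0]
    - [1, 0, 0.0058, -0.0087, 0.11, 0, 0]
    - [1, 0, 0.0058, -0.0087, 0.11, 0, 0]
    - [1, 0, 0.0058, -0.0087, 0.11, 0, 0]
    - [1, 0, 0.0058, -0.0087, 0.11, 0, 0]
    - [1, 0, 0.0058, -0.0087, 0.11, 0, 0]
    - [1, 0, 0.0058, -0.0087, 0.11, 0, 0]
    - [1, 0, 0.004, -0.0065, 0, 0, 0]
    - [1, 0, 0.002, -0.0032, 0, 0, 0]
    - [1, 0, 0, 0, 0, 0, 0]

```text
time_s: 20.0
tool_pos: [0.4428, -0.0011, 0.3725]
tool_rot: [148.4, -0.2, 97.2]
force: [0.9, 0.2, -0.9]
grip_width: 0.0155
```

```bash
python3 - <<'E'
from h import *
edge_now()
for c in('top','scene'):
    im,d=cams.read_camera(c); o=outline_of(c,'bowl'); m=o[0]['pixels'].astype(np.uint8); p=P(c)
    cn=max(cv2.findContours(m,0,1)[0],key=len); 
    if c=='top':
        e=cv2.fitEllipse(cn); print(e, atz(p,e[0][1],e[0][0],.078).round(4), 'diam', e[1][0]*(1.695-.078)/577)
    l=landmark_of(c,'bowl')[0]; print(c,l['conf'],atz(p,*l['position'],0).round(4))
E
```

```text
edge caddy [-11.2  -2.  169.1] world [0.6381 0.0241 0.1691] n -3.41 yaw 7.23 pitch -0.18
F [ 0.9  0.2 -0.9] T [-0.11  0.9  -0.08] q [  8.2 -17.3  -8.6 125.9  -9.5  40.1 102.1] t 20.0 0.0155
((230.33282470703125, 262.47760009765625), (50.47252655029297, 51.34318542480469), 67.44904327392578) [0.5251 0.2675 0.078 ] diam 0.14144553801009313
top 0.65 [0.5277 0.2743 0.    ]
scene 0.91 [ 0.5277  0.2544 -0.    ]
```

```bash
python3 - <<'E'
from h import *
s=go([.618,.155,.160],-12,-4,13)
s=go([.532,.265,.145],-30,-4,12,start=s)
E
```

```text
13 x [0.0152, -0.002, -0.0004] [-0.06, -0.8, 1.26] tcp [0.4233 0.1964 0.3613]
12 x [0.0114, -0.009, -0.0042] [0.0, -0.8, 1.27] tcp [0.3596 0.3645 0.3463]
```

>>> jog_arm:
  rows:
    - [1, 0.005, -0.0007, -0.0001, 0, -0.27, 0.42]
    - [1, 0.0102, -0.0013, -0.0003, -0.06, -0.53, 0.84]
    - [1, 0.0152, -0.002, -0.0004, -0.06, -0.8, 1.26]
    - [1, 0.0152, -0.002, -0.0004, -0.06, -0.8, 1.26]
    - [1, 0.0152, -0.002, -0.0004, -0.06, -0.8, 1.26]
    - [1, 0.0152, -0.002, -0.0004, -0.06, -0.8, 1.26]
    - [1, 0.0152, -0.002, -0.0004, -0.06, -0.8, 1.26]
    - [1, 0.0152, -0.002, -0.0004, -0.06, -0.8, 1.26]
    - [1, 0.0152, -0.002, -0.0004, -0.06, -0.8, 1.26]
    - [1, 0.0152, -0.002, -0.0004, -0.06, -0.8, 1.26]
    - [1, 0.0102, -0.0013, -0.0003, -0.06, -0.53, 0.84]
    - [1, 0.005, -0.0007, -0.0001, 0, -0.27, 0.42]

```text
time_s: 21.3
tool_pos: [0.4286, 0.1533, 0.3619]
tool_rot: [148.2, -0.1, 82.6]
force: [-1.0, -0.2, -1.6]
grip_width: 0.0157
```

```bash
python3 - <<'E'
from h import *
edge_now()
s=go([.532,.265,.145],-30,-4,14)
E
```

```text
edge caddy [-11.2 102.8 159. ] world [0.6245 0.1279 0.159 ] n -3.56 yaw -7.44 pitch -0.08
F [-1.  -0.2 -1.6] T [ 0.1   0.99 -0.01] q [  0.5 -14.  -27.  123.7  16.3  43.3  45.8] t 21.3 0.0157
14 x [0.0129, -0.0086, -0.004] [-0.03, -0.86, 1.36] tcp [0.3596 0.3645 0.3463]
```

>>> jog_arm:
  rows:
    - [1, 0.0043, -0.0029, -0.0013, 0, -0.29, 0.45]
    - [1, 0.0086, -0.0057, -0.0027, 0, -0.57, 0.9]
    - [1, 0.0129, -0.0086, -0.004, 0, -0.86, 1.36]
    - [1, 0.0129, -0.0086, -0.004, 0, -0.86, 1.36]
    - [1, 0.0129, -0.0086, -0.004, 0, -0.86, 1.36]
    - [1, 0.0129, -0.0086, -0.004, 0, -0.86, 1.36]
    - [1, 0.0129, -0.0086, -0.004, 0, -0.86, 1.36]
    - [1, 0.0129, -0.0086, -0.004, 0, -0.86, 1.36]
    - [1, 0.0129, -0.0086, -0.004, 0, -0.86, 1.36]
    - [1, 0.0129, -0.0086, -0.004, 0, -0.86, 1.36]
    - [1, 0.0129, -0.0086, -0.004, 0, -0.86, 1.36]
    - [1, 0.0129, -0.0086, -0.004, 0, -0.86, 1.36]

```text
time_s: 22.3
tool_pos: [0.3672, 0.3163, 0.3495]
tool_rot: [148.2, 0.1, 64.7]
force: [-0.1, -0.0, -1.7]
grip_width: 0.0154
```

>>> jog_arm:
  rows:
    - [1, 0.0129, -0.0086, -0.004, 0, -0.86, 1.36]
    - [1, 0.0129, -0.0086, -0.004, 0, -0.86, 1.36]
    - [1, 0.0086, -0.0057, -0.0027, 0, -0.57, 0.9]
    - [1, 0.0043, -0.0029, -0.0013, 0, -0.29, 0.45]
    - [1, 0, 0, 0, 0, 0, 0]

```text
time_s: 22.72
tool_pos: [0.3597, 0.3638, 0.3455]
tool_rot: [148.4, 0.2, 60.1]
force: [0.1, -0.0, -2.7]
grip_width: 0.0157
```

```bash
python3 - <<'E'
from h import *
edge_now()
im,d=cams.read_camera('top'); a=cv2.resize(im[215:295,190:290,::-1],(400,320),interpolation=2)
im,d=cams.read_camera('scene'); b=cv2.resize(im[190:270,205:305,::-1],(400,320),interpolation=2)
cv2.imwrite('pics/s8.png',np.hstack([a,b]))
for c in ('top',):
  o=outline_of(c,'bowl'); print(o[0]['conf'],o[0]['box'])
s=go([.533,.262,.085],-30,20,8)
s=go([.533,.262,.062],-30,65,12,start=s)
E
```

```text
edge caddy [-86.7 251.1 142.2] world [0.5302 0.2651 0.1422] n -3.44 yaw -29.94 pitch 0.17
F [ 0.1 -0.  -2.7] T [0.44 0.81 0.02] q [ -7.2   8.1 -55.2 109.4  40.5  72.5 -16.9] t 22.7167 0.0157
0.67 [202.5, 237.0, 257.0, 290.2]
8 x [0.0, 0.0118, 0.0041] [2.95, 0.03, -0.0] tcp [0.4465 0.312  0.3499]
12 x [0.0, 0.0186, -0.0015] [3.75, 0.0, 0.0] tcp [0.634  0.2037 0.32  ]
```

View pics/s8.png

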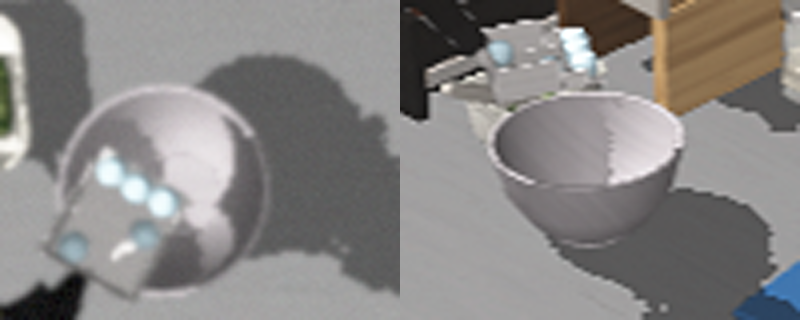

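```bash
python3 - <<'E'
from h import *
s=go([.543,.258,.090],-30,15,7)
s=go([.543,.258,.066],-30,68,12,start=s)
E
```

```text
7 x [0.0002, 0.0114, 0.0052] [2.66, 0.04, -0.0] tcp [0.4368 0.3193 0.3452]
12 x [0.0, 0.0219, -0.0019] [4.42, 0.0, 0.0] tcp [0.6556 0.193  0.3175]
```

>>> jog_arm:
  rows:
    - [1, 0.0001, 0.0057, 0.0026, 1.33, 0, 0]
    - [1, 0.0002, 0.0114, 0.0052, 2.66, 0, 0]
    - [1, 0.0002, 0.0114, 0.0052, 2.66, 0, 0]
    - [1, 0.0002, 0.0114, 0.0052, 2.66, 0, 0]
    - [1, 0.0002, 0.0114, 0.0052, 2.66, 0, 0]
    - [1, 0.0002, 0.0114, 0.0052, 2.66, 0, 0]
    - [1, 0.0002, 0.0114, 0.0052, 2.66, 0, 0]
    - [1, 0.0001, 0.0057, 0.0026, 1.33, 0, 0]

```text
time_s: 23.53
tool_pos: [0.4385, 0.3171, 0.3449]
tool_rot: [166.8, 0.2, 59.7]
force: [0.3, -1.0, -1.8]
grip_width: 0.016
```

>>> jog_arm:
  rows:
    - [1, 0, 0.0219, -0.0019, 4.42, 0, 0]
    - [1, 0, 0.0219, -0.0019, 4.42, 0, 0]
    - [1, 0, 0.0219, -0.0019, 4.42, 0, 0]
    - [1, 0, 0.0219, -0.0019, 4.42, 0, 0]
    - [1, 0, 0.0219, -0.0019, 4.42, 0, 0]
    - [1, 0, 0.0219, -0.0019, 4.42, 0, 0]
    - [1, 0, 0.0219, -0.0019, 4.42, 0, 0]
    - [1, 0, 0.0219, -0.0019, 4.42, 0, 0]
    - [1, 0, 0.0219, -0.0019, 4.42, 0, 0]
    - [1, 0, 0.0219, -0.0019, 4.42, 0, 0]
    - [1, 0, 0.0219, -0.0019, 4.42, 0, 0]
    - [1, 0, 0.0219, -0.0019, 4.42, 0, 0]

```text
time_s: 24.53
tool_pos: [0.6567, 0.191, 0.3173]
tool_rot: [-140.1, 0.2, 59.8]
force: [0.9, 0.2, -1.0]
grip_width: 0.0155
```

>>> jog_arm:
  rows:
    - [1, 0, 0, 0, 0, 0, 0]
    - [1, 0, 0, 0, 0, 0, 0]
    - [1, 0, 0, 0, 0, 0, 0]

```text
time_s: 24.78
tool_pos: [0.6547, 0.1935, 0.3183]
tool_rot: [-140.2, 0.2, 60.0]
force: [-0.7, -0.1, -0.9]
grip_width: 0.0157
```

```bash
python3 - <<'E'
from h import *
edge_now()
im,d=cams.read_camera('top'); a=cv2.resize(im[215:295,190:290,::-1],(400,320),interpolation=2)
im,d=cams.read_camera('scene'); b=cv2.resize(im[190:270,205:305,::-1],(400,320),interpolation=2)
cv2.imwrite('pics/s9.png',np.hstack([a,b]))
E
```

```text
edge caddy [-75.9 242.7  66.8] world [0.542  0.2583 0.0668] n 67.98 yaw -30.04 pitch 0.15
F [-0.7 -0.1 -0.9] T [-0.42 -0.8  -0.02] q [ 15.9  46.  -48.3  69.7  -0.7  99.   31. ] t 24.7833 0.0157
```

View pics/s9.png

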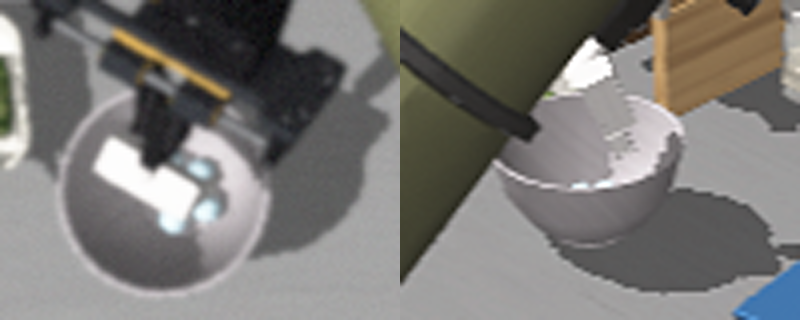

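```bash
python3 - <<'E'
from h import *
s=go([.53,.265,.16],-30,68,6)
E
```

```text
6 x [-0.0002, -0.0114, -0.0104] [0.02, 0.02, -0.0] tcp [0.6426 0.2    0.4115]
```

>>> jog_arm:
  rows:
    - [1, 0, -0.0114, -0.0104, 0, 0, 0]
    - [1, 0, -0.0114, -0.0104, 0, 0, 0]
    - [1, 0, -0.0114, -0.0104, 0, 0, 0]
    - [1, 0, -0.0114, -0.0104, 0, 0, 0]
    - [1, 0, -0.0114, -0.0104, 0, 0, 0]
    - [1, 0, -0.0114, -0.0104, 0, 0, 0]
    - [1, 0, 0, 0, 0, 0, 0]

```text
time_s: 25.47
tool_pos: [0.6443, 0.2003, 0.4141]
tool_rot: [-140.3, -0.1, 59.9]
force: [-0.0, 0.5, -0.2]
grip_width: 0.0158
```

```bash
python3 - <<'E'
from h import *
edge_now()
for c in('top','scene','wrist'):
    p=P(c); im,d=cams.read_camera(c); cv2.imwrite(f'pics/a_{c}.png',im[:,:,::-1])
    for l in landmark_of(c,'ice0')[:8]:
        r,k=l['position']; print(c,round(l['conf'],2),np.round([r,k]),pt(p,r,k,d[int(r),int(k)]).round(3))
    if c=='top': a=cv2.resize(im[215:295,190:290,::-1],(400,320),interpolation=2)
    if c=='wrist': b=cv2.resize(im[:,:,::-1],(400,320))
cv2.imwrite('pics/s10.png',np.hstack([a,b]))
E
```

```text
edge caddy [-84.7 251.  162.4] world [0.5323 0.2653 0.1624] n 67.9 yaw -30.06 pitch -0.09
F [-0.   0.5 -0.2] T [-0.4  -0.84 -0.  ] q [ 15.6  41.6 -50.3  65.2  -3.9 105.9  27.3] t 25.4667 0.0158
top 0.57 [267. 242.] [0.515 0.243 0.026]
top 0.57 [256. 230.] [0.549 0.28  0.017]
top 0.56 [257. 240.] [0.544 0.249 0.026]
top 0.41 [266. 234.] [0.517 0.265 0.025]
scene 0.61 [234. 333.] [0.686 0.077 0.051]
scene 0.18 [281. 298.] [0.457 0.001 0.033]
```

View pics/s10.png

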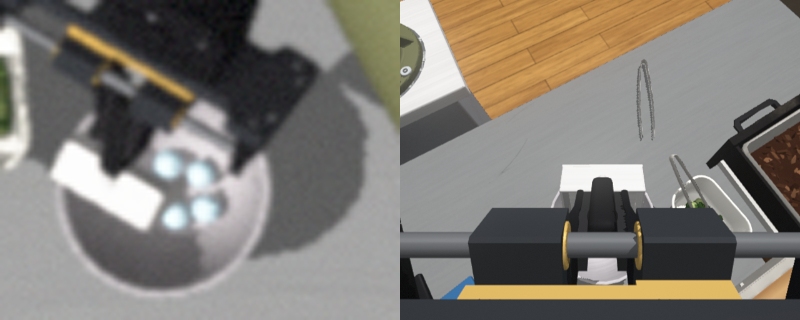

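```bash
python3 - <<'E'
from h import *
s=go([.533,.263,.15],-30,4,11)
E
```

```text
11 x [-0.0001, -0.0275, 0.0082] [-5.83, 0.03, -0.02] tcp [0.3866 0.3475 0.3771]
```

>>> jog_arm:
  rows:
    - [1, 0, -0.0275, 0.0082, -5.83, 0, 0]
    - [1, 0, -0.0275, 0.0082, -5.83, 0, 0]
    - [1, 0, -0.0275, 0.0082, -5.83, 0, 0]
    - [1, 0, -0.0275, 0.0082, -5.83, 0, 0]
    - [1, 0, -0.0275, 0.0082, -5.83, 0, 0]
    - [1, 0, -0.0275, 0.0082, -5.83, 0, 0]
    - [1, 0, -0.0275, 0.0082, -5.83, 0, 0]
    - [1, 0, -0.0275, 0.0082, -5.83, 0, 0]
    - [1, 0, -0.0275, 0.0082, -5.83, 0, 0]
    - [1, 0, -0.0275, 0.0082, -5.83, 0, 0]
    - [1, 0, -0.0275, 0.0082, -5.83, 0, 0]
    - [1, 0, 0, 0, 0, 0, 0]

```text
time_s: 26.77
tool_pos: [0.3798, 0.3517, 0.3748]
tool_rot: [155.8, 0.5, 60.5]
force: [-0.9, 1.0, -1.9]
grip_width: 0.0155
```

```bash
python3 - <<'E'
from h import *
edge_now()
for c in('top','scene'):
    p=P(c); im,d=cams.read_camera(c); cv2.imwrite(f'pics/b_{c}.png',im[:,:,::-1])
    for l in landmark_of(c,'ice0')[:8]:
        r,k=l['position']; print(c,round(l['conf'],2),np.round([r,k]),pt(p,r,k,d[int(r),int(k)]).round(3))
    I=im.astype(int); m=(I[...,2]-I[...,0]>18)&(I.sum(-1)>330)
    n,lab,st,ce=cv2.connectedComponentsWithStats(m.astype(np.uint8))
    for i in range(1,n):
        if st[i,4]>=6:
            k,r=ce[i]; X=pt(p,r,k,d[int(r),int(k)])
            if .35<X[0]<.8 and abs(X[1])<.45: print(' blob',st[i,4],np.round([r,k]),X.round(3),I[int(r),int(k)])
E
```

```text
edge caddy [-90.2 253.7 147.8] world [0.5264 0.2673 0.1478] n 3.96 yaw -29.48 pitch 0.5
F [-0.9  1.  -1.9] T [0.44 0.7  0.03] q [ -0.    6.2 -56.6 105.9  31.   72.1  -5.9] t 26.7667 0.0155
top 0.62 [268. 241.] [0.513 0.247 0.025]
top 0.56 [257. 240.] [0.545 0.249 0.026]
top 0.5 [256. 233.] [0.546 0.268 0.024]
 blob 592 [208. 314.] [0.672 0.03  0.125] [150 165 173]
 blob 226 [224. 328.] [ 0.638 -0.008  0.031] [134 151 165]
 blob 24 [242. 306.] [0.587 0.057 0.037] [144 158 170]
 blob 205 [247. 316.] [0.57  0.026 0.041] [ 68 129 184]
 blob 43 [257. 231.] [0.545 0.276 0.027] [245 252 253]
 blob 17 [257. 240.] [0.543 0.248 0.023] [220 237 243]
 blob 28 [267. 241.] [0.516 0.247 0.024] [239 250 252]
scene 0.44 [236. 332.] [0.685 0.077 0.047]
 blob 30 [236. 333.] [0.685 0.076 0.046] [194 216 224]
 blob 48 [260. 317.] [0.566 0.03  0.035] [ 59 114 173]
 blob 7 [255. 314.] [0.584 0.06  0.031] [253 255 255]
 blob 48 [260. 338.] [ 0.612 -0.012  0.033] [243 246 249]
 blob 6 [258. 322.] [0.589 0.033 0.032] [162 175 187]
```

```bash
python3 - <<'E'
from h import *
p=P('top'); im,d=cams.read_camera('top')
ps,rs=pose(); g=ps+rs.apply([0,0,.164]); e=rs.as_euler('xyz',degrees=True)
Rt=R.from_euler('xyz',[e[0]-R0,0,0],degrees=True) 
# scoop frame axes
n=np.radians(e[0]-R0); h=np.radians(e[2]-90); fx=np.array([np.cos(h)*np.cos(n),np.sin(h)*np.cos(n),-np.sin(n)]); fy=np.array([-np.sin(h),np.cos(h),0]); fz=np.cross(fx,fy)
O=g-(fx*GS[0]+fz*GS[2])
grid={}
for r in range(215,300):
    for k in range(190,290):
        if d[r,k]<=0: continue
        q=pt(p,r,k,d[r,k])-O; X=np.array([q@fx,q@fy,q@fz])*1000
        if abs(X[0])<42 and abs(X[1])<37 and X[2]>-10: grid.setdefault((int(X[0]//8),int(X[1]//8)),[]).append(X[2])
for a in range(5,-7,-1): print(a*8,[round(np.median(grid[(a,b)])) if (a,b) in grid else None for b in range(4,-6,-1)])
# top bowl region heights
B=[pt(p,r,k,d[r,k]) for r in range(240,285) for k in range(205,258)]
E
```

```text
40 [-2, 1, 4, 0, -1, 1, 0, 2, 0, None]
32 [2, 2, 1, -1, 3, 2, 3, 0, -1, 3]
24 [3, 3, -2, 0, 4, 3, 3, 1, 4, 12]
16 [5, 1, -1, 2, -1, 3, 2, 4, 4, 15]
8 [8, 1, -1, 1, 3, 2, -2, 0, 6, 15]
0 [15, 2, -2, -1, 1, 4, 1, 3, 1, 15]
-8 [13, 2, 2, 2, 1, 1, 0, 1, 23, 17]
-16 [16, 4, 3, 0, 2, 1, 4, 2, 0, 15]
-24 [8, 2, 2, 3, 5, 2, 1, 1, 25, 18]
-32 [11, 2, 1, 2, 1, 1, 1, 4, 4, 16]
-40 [22, 2, 7, 5, 36, 24, 4, 5, 21, 15]
-48 [None, None, None, None, 44, 45, None, None, None, None]
```

```bash
python3 - <<'E'
from h import *
s=go([.555,.05,.155],7,28,12)
s=go([.57,-.265,.06],-11,18,13,start=s)
E
```

```text
12 x [-0.0234, 0.0152, -0.0004] [1.92, 0.68, -3.06] tcp [0.4934 0.0424 0.4312]
13 x [-0.0221, -0.0026, 0.0084] [-0.76, -0.13, 1.38] tcp [ 0.4629 -0.2442  0.3212]
```

>>> jog_arm:
  rows:
    - [1, -0.0234, 0.0152, -0.0004, 1.92, 0.68, -3.06]
    - [1, -0.0234, 0.0152, -0.0004, 1.92, 0.68, -3.06]
    - [1, -0.0234, 0.0152, -0.0004, 1.92, 0.68, -3.06]
    - [1, -0.0234, 0.0152, -0.0004, 1.92, 0.68, -3.06]
    - [1, -0.0234, 0.0152, -0.0004, 1.92, 0.68, -3.06]
    - [1, -0.0234, 0.0152, -0.0004, 1.92, 0.68, -3.06]
    - [1, -0.0234, 0.0152, -0.0004, 1.92, 0.68, -3.06]
    - [1, -0.0234, 0.0152, -0.0004, 1.92, 0.68, -3.06]
    - [1, -0.0234, 0.0152, -0.0004, 1.92, 0.68, -3.06]
    - [1, -0.0234, 0.0152, -0.0004, 1.92, 0.68, -3.06]
    - [1, -0.0234, 0.0152, -0.0004, 1.92, 0.68, -3.06]
    - [1, -0.0234, 0.0152, -0.0004, 1.92, 0.68, -3.06]

```text
time_s: 28.02
tool_pos: [0.4944, 0.0398, 0.4325]
tool_rot: [179.7, -0.0, 97.2]
force: [0.4, 0.2, -0.8]
grip_width: 0.0152
```

```bash
python3 - <<'E'
from h import *
edge_now()
s=go([.57,-.265,.06],-11,18,14)
p=P('top'); im,d=cams.read_camera('top'); a=im[215:295,190:290,::-1]; cv2.imwrite('pics/c_top.png',im[:,:,::-1]); np.save('c_d.npy',d)
for l in landmark_of('top','ice0')[:8]:
    r,k=l['position']; print(round(l['conf'],2),np.round([r,k]),pt(p,r,k,d[int(r),int(k)]).round(3))
E
```

```text
edge caddy [-89.2  32.1 156.4] world [0.5563 0.0477 0.1564] n 27.92 yaw 7.18 pitch -0.02
F [ 0.4  0.2 -0.8] T [ 0.04  0.07 -0.02] q [ 18.1  -0.3 -25.4 101.3  -0.2  78.7  89.8] t 28.0167 0.0152
14 x [-0.0203, -0.0025, 0.0079] [-0.7, -0.12, 1.29] tcp [ 0.4629 -0.2442  0.3212]
0.62 [266. 232.] [0.518 0.272 0.019]
0.51 [267. 242.] [0.514 0.244 0.027]
0.46 [320. 167.] [ 0.362  0.468 -0.008]
0.45 [260. 227.] [0.534 0.288 0.021]
0.42 [257. 232.] [0.544 0.272 0.022]
0.39 [257. 241.] [0.544 0.247 0.017]
```

>>> jog_arm:
  rows:
    - [1, -0.0203, -0.0025, 0.0079, -0.7, -0.12, 1.29]
    - [1, -0.0203, -0.0025, 0.0079, -0.7, -0.12, 1.29]
    - [1, -0.0203, -0.0025, 0.0079, -0.7, -0.12, 1.29]
    - [1, -0.0203, -0.0025, 0.0079, -0.7, -0.12, 1.29]
    - [1, -0.0203, -0.0025, 0.0079, -0.7, -0.12, 1.29]
    - [1, -0.0203, -0.0025, 0.0079, -0.7, -0.12, 1.29]
    - [1, -0.0203, -0.0025, 0.0079, -0.7, -0.12, 1.29]
    - [1, -0.0203, -0.0025, 0.0079, -0.7, -0.12, 1.29]
    - [1, -0.0203, -0.0025, 0.0079, -0.7, -0.12, 1.29]
    - [1, -0.0203, -0.0025, 0.0079, -0.7, -0.12, 1.29]
    - [1, -0.0203, -0.0025, 0.0079, -0.7, -0.12, 1.29]
    - [1, -0.0203, -0.0025, 0.0079, -0.7, -0.12, 1.29]

```text
time_s: 29.12
tool_pos: [0.4704, -0.2027, 0.3363]
tool_rot: [171.1, 0.2, 81.5]
force: [0.1, 0.5, -2.2]
grip_width: 0.0157
```

>>> jog_arm:
  rows:
    - [1, -0.0203, -0.0025, 0.0079, -0.7, -0.12, 1.29]
    - [1, -0.0203, -0.0025, 0.0079, -0.7, -0.12, 1.29]
    - [1, 0, 0, 0, 0, 0, 0]

```text
time_s: 29.37
tool_pos: [0.4595, -0.2458, 0.3185]
tool_rot: [169.9, 0.1, 78.6]
force: [-0.8, -1.2, -1.2]
grip_width: 0.0158
```

```bash
python3 - <<'E'
from h import *
edge_now()
s=go([.57,-.270,.012],-11,2,7)
s=go([.57,-.270,.0005],-11,0,3,start=s)
E
```

```text
edge caddy [-121.  -281.7   57. ] world [ 0.5658 -0.2676  0.057 ] n 18.14 yaw -11.43 pitch 0.11
F [-0.8 -1.2 -1.2] T [ 0.07  0.38 -0.02] q [ 34.7   3.1  -8.9 111.6  -2.3  55.6 105.6] t 29.3667 0.0158
7 x [-0.0004, -0.0123, 0.009] [-2.31, 0.03, -0.05] tcp [ 0.3964 -0.2362  0.233 ]
3 x [0.0, -0.0049, 0.0041] [-0.67, 0.0, -0.0] tcp [ 0.3889 -0.2348  0.2152]
```

>>> jog_arm:
  rows:
    - [1, -0.0004, -0.0123, 0.009, -2.31, 0, 0]
    - [1, -0.0004, -0.0123, 0.009, -2.31, 0, 0]
    - [1, -0.0004, -0.0123, 0.009, -2.31, 0, 0]
    - [1, -0.0004, -0.0123, 0.009, -2.31, 0, 0]
    - [1, -0.0004, -0.0123, 0.009, -2.31, 0, 0]
    - [1, -0.0004, -0.0123, 0.009, -2.31, 0, 0]
    - [1, -0.0004, -0.0123, 0.009, -2.31, 0, 0]
    - [1, 0, 0, 0, 0, 0, 0]

```text
time_s: 30.03
tool_pos: [0.3962, -0.2308, 0.2319]
tool_rot: [153.9, -0.1, 79.0]
force: [-1.0, 0.6, -2.5]
grip_width: 0.0158
```

```bash
python3 - <<'E'
from h import *
edge_now()
s=go([.568,-.270,.000],-11,0,4)
E
```

```text
edge caddy [-117.  -278.9   10.5] world [ 0.5694 -0.2643  0.0105] n 2.14 yaw -11.02 pitch -0.11
F [-1.   0.6 -2.5] T [0.22 0.84 0.06] q [ 37.   -2.5  -6.6 130.6 -18.7  28.3 124. ] t 30.0333 0.0158
4 x [-0.0014, -0.0038, 0.0029] [-0.53, -0.02, -0.02] tcp [ 0.3869 -0.2348  0.2147]
```

>>> jog_arm:
  rows:
    - [1, 0, -0.0038, 0.0029, -0.53, 0, 0]
    - [1, 0, -0.0038, 0.0029, -0.53, 0, 0]
    - [1, 0, -0.0038, 0.0029, -0.53, 0, 0]
    - [1, 0, -0.0038, 0.0029, -0.53, 0, 0]
    - [1, 0, 0, 0, 0, 0, 0]

```text
time_s: 30.45
tool_pos: [0.3915, -0.2298, 0.2177]
tool_rot: [151.5, 0.0, 79.1]
force: [-0.1, -0.2, -1.6]
grip_width: 0.0158
```

```bash
python3 - <<'E'
from h import *
edge_now()
E
```

```text
edge caddy [-112.9 -280.     3.8] world [ 0.5736 -0.2648  0.0038] n -0.27 yaw -10.87 pitch 0.02
F [-0.1 -0.2 -1.6] T [0.16 0.82 0.07] q [ 36.9  -2.   -5.9 132.8 -24.1  24.1 130. ] t 30.45 0.0158
```

>>> jog_arm:
  rows:
    - [1, 0, -0.0009, 0.0018, 0, 0, 0]
    - [1, 0, -0.0009, 0.0018, 0, 0, 0]
    - [1, 0, 0, 0, 0, 0, 0]

```text
time_s: 30.7
tool_pos: [0.392, -0.23, 0.2141]
tool_rot: [151.4, 0.1, 79.1]
force: [-0.4, -0.1, 0.3]
grip_width: 0.0156
```

```bash
python3 - <<'E'
from h import *
edge_now()
E
```

```text
edge caddy [-112.2 -280.5    0.5] world [ 5.744e-01 -2.652e-01  5.000e-04] n -0.35 yaw -10.88 pitch 0.08
F [-0.4 -0.1  0.3] T [ 0.09  0.54 -0.04] q [ 36.8  -1.6  -5.9 132.9 -24.6  23.4 130.5] t 30.7 0.0156
```

>>> jog_arm:
  rows:
    - [0.3, 0, 0, 0, 0, 0, 0]
    - [0.3, 0, 0, 0, 0, 0, 0]
    - [0.3, 0, 0, 0, 0, 0, 0]
    - [0.3, 0, 0, 0, 0, 0, 0]
    - [0.3, 0, 0, 0, 0, 0, 0]
    - [0.3, 0, 0, -0.01, 0, 0, 0]
    - [0.3, 0, 0, -0.015, 0, 0, 0]
    - [0.3, 0, 0, -0.015, 0, 0, 0]
    - [0.3, 0, 0, -0.015, 0, 0, 0]
    - [0.3, 0, 0, 0, 0, 0, 0]

```text
time_s: 31.53
tool_pos: [0.3654, -0.2252, 0.2641]
tool_rot: [151.3, 0.2, 79.1]
force: [0.3, 0.3, 0.2]
grip_width: 0.0602
```

```bash
python3 - <<'E'
from h import *
print(pose()[0],status.get_obs()['grip_width'])
c='scene'; im,d=cams.read_camera(c); p=P(c)
for n,z in(('scoop',0),('scoop_grip',.073),('flap_tab',.03)):
  for l in landmark_of(c,n)[:1]: print(n,l['conf'],atz(p,*l['position'],z).round(3))
s=plan([.44,-.17,.36],[170,0,88],6)
s=plan([.4615,.003,.26],[180,0,97.6],9,start=s)
E
```

```text
[ 0.36544174 -0.2251599   0.26406258] 0.06023693584341044
scoop 0.68 [ 0.534 -0.271 -0.   ]
scoop_grip 0.67 [ 0.471 -0.246  0.073]
flap_tab 0.61 [ 0.456 -0.002  0.03 ]
6 x [0.0104, 0.0164, -0.0115] [3.06, 0.49, -1.4] tcp [ 0.44 -0.17  0.36]
9 x [0.0192, 0.0021, 0.0113] [1.11, 0.09, -1.06] tcp [0.4615 0.003  0.26  ]
```

>>> jog_arm:
  rows:
    - [0.3, 0, 0.007, -0.0132, 0, 0, 0]
    - [0.3, 0.0104, 0.0164, -0.0115, 3.06, 0.49, -1.4]
    - [0.3, 0.0104, 0.0164, -0.0115, 3.06, 0.49, -1.4]
    - [0.3, 0.0104, 0.0164, -0.0115, 3.06, 0.49, -1.4]
    - [0.3, 0.0104, 0.0164, -0.0115, 3.06, 0.49, -1.4]
    - [0.3, 0.0104, 0.0164, -0.0115, 3.06, 0.49, -1.4]
    - [0.3, 0.0104, 0.0164, -0.0115, 3.06, 0.49, -1.4]
    - [0.3, 0, 0, 0, 0, 0, 0]

```text
time_s: 32.4
tool_pos: [0.4437, -0.1682, 0.3775]
tool_rot: [169.7, 0.0, 88.3]
force: [0.5, 1.2, 0.3]
grip_width: 0.0607
```

```bash
python3 - <<'E'
from h import *
s=plan([.4615,.003,.27],[180,0,97.6],9)
E
```

```text
9 x [0.019, 0.0016, 0.0121] [1.14, 0.09, -1.03] tcp [0.4615 0.003  0.27  ]
```

>>> jog_arm:
  rows:
    - [0.4, 0.019, 0.0016, 0.0121, 1.14, 0.09, -1.03]
    - [0.4, 0.019, 0.0016, 0.0121, 1.14, 0.09, -1.03]
    - [0.4, 0.019, 0.0016, 0.0121, 1.14, 0.09, -1.03]
    - [0.4, 0.019, 0.0016, 0.0121, 1.14, 0.09, -1.03]
    - [0.4, 0.019, 0.0016, 0.0121, 1.14, 0.09, -1.03]
    - [0.4, 0.019, 0.0016, 0.0121, 1.14, 0.09, -1.03]
    - [0.4, 0.019, 0.0016, 0.0121, 1.14, 0.09, -1.03]
    - [0.4, 0.019, 0.0016, 0.0121, 1.14, 0.09, -1.03]
    - [0.4, 0.019, 0.0016, 0.0121, 1.14, 0.09, -1.03]
    - [0.4, 0, 0, 0, 0, 0, 0]
    - [0.4, 0, 0, 0, 0, 0, 0]

```text
time_s: 33.32
tool_pos: [0.4572, 0.001, 0.266]
tool_rot: [-179.6, -0.0, 97.4]
force: [0.4, -0.2, -0.3]
grip_width: 0.0521
```

```bash
python3 - <<'E'
from h import *
c='wrist'; p=P(c); im,d=cams.read_camera(c)
o=outline_of(c,'flap_tab'); 
for l in landmark_of(c,'flap_tab')[:1]: print(l['conf'],l['position'],atz(p,*l['position'],.03).round(4))
for c2 in('scene',):
    im2,d2=cams.read_camera(c2)
    for l in landmark_of(c2,'scoop')[:1]: print(atz(P(c2),*l['position'],0).round(3))
print(pose()[0])
s=plan([.4615,.003,.1925],[180,0,97.6],6)
E
```

```text
0.75 [264.6, 323.5] [0.4571 0.0016 0.03  ]
[ 0.536 -0.266  0.   ]
[ 4.58293669e-01 -4.40131179e-04  2.68317060e-01]
6 x [0.0005, 0.0006, 0.0126] [-0.03, 0.01, -0.07] tcp [0.4615 0.003  0.1925]
```

>>> jog_arm:
  rows:
    - [0.4, 0.0004, 0.0005, 0.0126, 0, 0, 0]
    - [0.4, 0.0004, 0.0005, 0.0126, 0, 0, 0]
    - [0.4, 0.0004, 0.0005, 0.0126, 0, 0, 0]
    - [0.4, 0.0004, 0.0005, 0.0126, 0, 0, 0]
    - [0.4, 0.0004, 0.0005, 0.0126, 0, 0, 0]
    - [0.4, 0.0004, 0.0005, 0.0126, 0, 0, 0]
    - [1, 0, 0, 0, 0, 0, 0]
    - [1, 0, 0, 0, 0, 0, 0]
    - [1, 0, 0, 0, 0, 0, 0]
    - [1, 0, 0, 0, 0, 0, 0]
    - [1, 0, 0, 0, 0, 0, 0]
    - [1, 0, 0, 0, 0, 0, 0]
  grip_force: 15

```text
time_s: 34.57
tool_pos: [0.4609, 0.0033, 0.1931]
tool_rot: [-179.8, 0.1, 97.3]
force: [0.1, 0.2, -0.1]
grip_width: 0.0203
```

>>> jog_arm:
  rows:
    - [1, 0, 0, 0, 0, 0, 0]
    - [1, 0, 0, 0, 0, 0, 0]
    - [1, 0, 0, 0, 0, 0, 0]
    - [1, 0, 0, 0, 0, 0, 0]

```text
time_s: 34.9
tool_pos: [0.4609, 0.0026, 0.1929]
tool_rot: [-179.8, 0.1, 97.3]
force: [0.0, -3.8, 3.0]
grip_width: 0.0142
```

```bash
python3 - <<'E'
from h import *
p,r=pose(); g=p+r.apply([0,0,.164]); print(g,status.get_obs()['force'])
H=np.array([.580,.0175,.03]); u=U
th0=np.arctan2((H-g)@u,g[2]-H[2]); rr=np.hypot((H-g)@u,g[2]-H[2]); print(np.degrees(th0),rr)
ths=np.linspace(th0,np.radians(-1),23)
tb=np.array([r.inv().apply(-u*rr*np.sin(t)+np.array([0,0,rr*np.cos(t)])) for t in ths])
print(np.diff(tb,axis=0)[:, 1:].round(4).tolist())
E
```

```text
[0.46046263 0.00225845 0.02886068] [ 0.03936399 -3.78735534  2.97671863]
90.54169139812488 0.12050952222612965
[[0.0002, -0.0087], [0.0008, -0.0087], [0.0015, -0.0086], [0.0021, -0.0085], [0.0027, -0.0083], [0.0033, -0.0081], [0.0039, -0.0078], [0.0044, -0.0075], [0.005, -0.0072], [0.0055, -0.0068], [0.006, -0.0064], [0.0064, -0.006], [0.0068, -0.0055], [0.0072, -0.005], [0.0075, -0.0044], [0.0078, -0.0039], [0.0081, -0.0033], [0.0083, -0.0027], [0.0085, -0.0021], [0.0086, -0.0015], [0.0087, -0.0008], [0.0087, -0.0002]]
```

>>> jog_arm:
  rows:
    - [1, 0, 0.0002, -0.0087, 0, 0, 0]
    - [1, 0, 0.0008, -0.0087, 0, 0, 0]
    - [1, 0, 0.0015, -0.0086, 0, 0, 0]
    - [1, 0, 0.0021, -0.0085, 0, 0, 0]
    - [1, 0, 0.0027, -0.0083, 0, 0, 0]
    - [1, 0, 0.0033, -0.0081, 0, 0, 0]
    - [1, 0, 0.0039, -0.0078, 0, 0, 0]
    - [1, 0, 0.0044, -0.0075, 0, 0, 0]
    - [1, 0, 0.005, -0.0072, 0, 0, 0]
    - [1, 0, 0.0055, -0.0068, 0, 0, 0]
    - [1, 0, 0.006, -0.0064, 0, 0, 0]

```text
time_s: 35.82
tool_pos: [0.4955, 0.0072, 0.2786]
tool_rot: [-179.6, 0.1, 97.2]
force: [-1.3, -4.6, -1.5]
grip_width: 0.0138
```

>>> jog_arm:
  rows:
    - [1, 0, 0.0064, -0.006, 0, 0, 0]
    - [1, 0, 0.0068, -0.0055, 0, 0, 0]
    - [1, 0, 0.0072, -0.005, 0, 0, 0]
    - [1, 0, 0.0075, -0.0044, 0, 0, 0]
    - [1, 0, 0.0078, -0.0039, 0, 0, 0]
    - [1, 0, 0.0081, -0.0033, 0, 0, 0]
    - [1, 0, 0.0083, -0.0027, 0, 0, 0]
    - [1, 0, 0.0085, -0.0021, 0, 0, 0]
    - [1, 0, 0.0086, -0.0015, 0, 0, 0]
    - [1, 0, 0.0087, -0.0008, 0, 0, 0]
    - [1, 0, 0.0087, -0.0002, 0, 0, 0]
    - [1, 0, 0, 0, 0, 0, 0]

```text
time_s: 36.82
tool_pos: [0.5811, 0.0184, 0.3131]
tool_rot: [-179.2, 0.1, 97.2]
force: [-10.2, -6.1, 5.4]
grip_width: 0.0134
```

```bash
python3 - <<'E'
from h import *
p,r=pose(); g=p+r.apply([0,0,.164]); o=status.get_obs(); print(g.round(4),o['force'],o['grip_width'])
H=np.array([.580,.0175,.03]); print(np.degrees(np.arctan2((H-g)@U,g[2]-H[2])))
E
```

```text
[0.579  0.0179 0.1491] [-10.21777555  -6.10916875   5.36204098] 0.013400905633639675
0.46876308123411625
```

>>> jog_arm:
  rows:
    - [1, 0, 0.002, 0, 0, 0, 0]
    - [1, 0, 0, 0, 0, 0, 0]
    - [0.4, 0, 0, 0, 0, 0, 0]
    - [0.4, 0, 0, 0, 0, 0, 0]
    - [0.4, 0, 0, 0, 0, 0, 0]
    - [0.4, 0, 0, 0, 0, 0, 0]
    - [0.4, 0, 0, 0, 0, 0, 0]
    - [0.4, 0, 0, -0.015, 0, 0, 0]
    - [0.4, 0, 0, -0.025, 0, 0, 0]
    - [0.4, 0, 0, -0.03, 0, 0, 0]
    - [0.4, 0, -0.01, -0.03, 0, 0, 0]
    - [0.4, 0, -0.035, -0.01, 0, 0, 0]

```text
time_s: 37.82
tool_pos: [0.5428, 0.0147, 0.4284]
tool_rot: [179.7, -0.1, 97.4]
force: [0.0, -1.6, 1.3]
grip_width: 0.052
```

>>> jog_arm:
  rows:
    - [0.4, 0, -0.01, 0, 0, 0, 0]
    - [0.4, 0, 0, 0, 0, 0, 0]
    - [0.4, 0, 0, 0, 0, 0, 0]

```text
time_s: 38.07
tool_pos: [0.5298, 0.0125, 0.4241]
tool_rot: [-179.8, 0.1, 97.3]
force: [-0.4, 0.6, 0.2]
grip_width: 0.0521
```

```bash
python3 - <<'E'
from h import *
c='wrist'; p=P(c); im,d=cams.read_camera(c); im=im.astype(int); print(pose()[0])
rr,cc=np.mgrid[0:480,0:640]; f=240/np.tan(np.radians(p['vfov']/2))
v=np.stack([(cc-p['cx'])/f,-(rr-p['cy'])/f,-np.ones_like(d)],-1)*d[...,None]
X=v@rot(p['attitude']).T+p['eye']
b=(im[...,2]-im[...,0]>60)&(d>0)&(X[...,2]<.117)&(X[...,2]>.04)&(abs(X[...,1]-.02)<.07)
Q=X[b]; A=np.c_[Q[:,1],Q[:,2],np.ones(len(Q))]; s=np.linalg.lstsq(A,Q[:,0],rcond=None)[0]; k=abs(Q[:,0]-A@s)<.003; s=np.linalg.lstsq(A[k],Q[k,0],rcond=None)[0]
print('n',k.sum(),'yaw',np.degrees(np.arctan(-s[0])),'tilt',np.degrees(np.arctan(-s[1])))
out=[]
for c in('top','scene'):
    p=P(c); im,d=cams.read_camera(c)
    for n in('ice0','bowl','scoop'):
        for l in landmark_of(c,n)[:8 if n=='ice0' else 1]:
            r,k=l['position']; print(c,n,round(l['conf'],2),np.round([r,k]),pt(p,r,k,d[int(r),int(k)]).round(3))
    out.append(cv2.resize(im[180:330,170:480,::-1] if c=='top' else im[160:380,190:480,::-1],(790,290),interpolation=2))
cv2.imwrite('pics/f.png',np.vstack(out))
E
```

```text
[0.53014761 0.01246222 0.42354291]
n 4671 yaw 7.51914855159577 tilt 0.06250977030058084
top ice0 0.52 [270. 241.] [0.507 0.246 0.02 ]
top ice0 0.52 [269. 236.] [0.51  0.261 0.027]
top ice0 0.52 [259. 242.] [0.539 0.245 0.019]
top ice0 0.51 [259. 227.] [0.538 0.288 0.017]
top ice0 0.47 [258. 232.] [0.54  0.274 0.021]
top bowl 0.72 [263. 234.] [0.527 0.27  0.004]
top scoop 0.98 [259. 415.] [ 0.539 -0.26   0.007]
scene ice0 0.55 [234. 331.] [0.692 0.089 0.046]
scene bowl 0.98 [246. 255.] [0.49  0.216 0.035]
scene scoop 0.92 [321. 389.] [ 0.52  -0.268  0.005]
```

View pics/f.png

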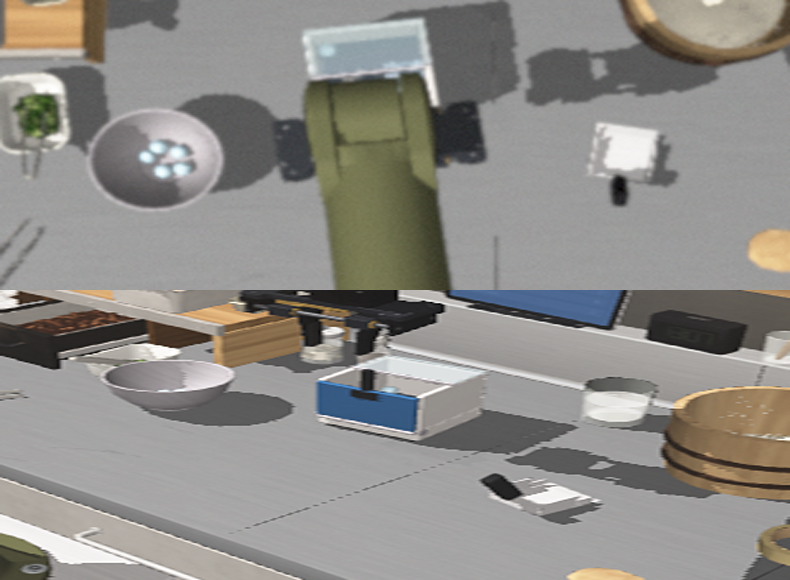

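The final view shows five pieces in the bowl, around crop pixels (165,158), and one in the caddy at (328,48). The scoop stands level at (625,150), and the flap is shut with a fitted tilt of 0.06°. The arm touches nothing, so I'm handing in.

```bash
python3 -c "
from cell import env
print(env.sign_off())"
```

```text
the job is handed in; nothing more can be done
None
```

I handed the job in after about 38 s of the 72 s allowed. Five of the six ice pieces are in the bowl, the scoop is standing on the worktop and the flap is shut.

I pulled the flap fully down by its tab, scooped up five pieces and tipped them into the bowl. The scoop then went back to within about 1 cm of where it started, and I closed the flap by its tab. The gripper never reached down to the ice.

**Last checks:**
- **Ice:** five pieces were found in the bowl and one in the caddy, so all six are accounted for.
- **Flap:** its fitted tilt was 0.06°. It started about 2° ajar.
- **Bowl:** it measured within about 5 mm of its earlier position, which is within measuring error.
- **Contact:** the largest force I saw at the wrist was about 13 N, when pushing the flap against its stop. The arm was clear of everything at the end.

**Disagreements:** the networks twice reported a stray "ice" with low or medium confidence, once near the tab and once at (0.36, 0.47). Neither fitted the count of six, and I put them down to false reports. The scene camera places the bowl origin about 5 cm from the top camera; it did so at the start too, because its depth reading hits the near wall of the bowl.

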